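# Take the caul off the keeper hook and stand it in its rest

### The arm

A 7-joint arm with a two-finger parallel gripper is mounted at the origin on the work surface. World frame = base frame: x ahead of the robot, y to its left, z up, the work surface at z = 0. Lengths are in m, angles in rad, forces in N, time in s.
With the tool pointing down it reaches from about 0.35 to 0.9 m from the base axis. Payload 8.1 kg.
Tool frame: the origin (TCP) lies on the centre line of the jaws, within the pads' length; the fingertips stand 8 mm ahead of it and the grasp point (between the pads) lies 11 mm behind it (ctrl.tips_ahead is the distance from the TCP to the fingertips, in m); x points along the fingers, z is the direction in which the jaws open and shut, and the axes are right-handed (so a half turn about x gives the same grasp; the last joint's range is limited). The gripper opens to 85 mm and grips with 20 to 120 N. Pads are 22 mm wide; open, the fingers measure 114 mm over their backs; the gripper's body (76 mm by 85 mm) begins 54 mm behind the grasp point. The pads swing forward as they close: fully open they stand 13 mm farther back than shut.
Start: joints at [-1.422, 0.434, 0.025, 1.573, -0.012, 1.134, -0.075], TCP at [0.156, 0.605, 0.239] pointing down, gripper open.
Joint ranges: [-2.62, 2.62], [-0.44, 2.09], [-1.27, 1.32], [0.08, 2.57], [-1.32, 4.46], [0.12, 2], [-2.74, 2.74]. Speed limits (rad/s): [2.22, 2.22, 3.01, 3.01, 3.14, 3.14, 3.14].

### API

Orientations are given as [roll, pitch, yaw] about the fixed x, y, z axes, in that order (R = Rz(yaw) Ry(pitch) Rx(roll)).
In Python, from plant import ctrl gives the robot as it stands.
- The arm moves only by the tool jog_arm, never from a script. Its argument "plan" is a list of rows, each an object of numbers: "tx", "ty", "tz": the shift along the world's x, y, z in cm; "wx", "wy", "wz": the turn, a rotation vector about the world's x, y, z in rad; "jaw": the opening, from 0 (shut) to 1 (fully open). A call has exactly 5 rows; each row shifts and turns the commanded pose from where the row before left it; what a row does not reach is not made up. A row lasts 1/8 s, in which the tool goes at most 62.5 mm and 10.7 degrees, less where a joint would pass 70% of its speed; a pose out of reach is approached as far as the arm can. A call with a gripper value outside its range is refused whole. The fingers move at their own pace and stop on an object; the grip force is fixed at half the most. Time passes only in rows, so rows that do not move let the fingers close, or fill a call up. It gives the time, the measured TCP pose, the force and the opening at its end, in the units of the state.
- ctrl.state(): the state, without advancing time (a new reading comes with each control period).
- ctrl.camera(name): name is "side" or "top" or "wrist"; returns the picture (420x560x3 uint8, red, green, blue); there is no depth.
- ctrl.camera_info(name): a dict with "K" (3x3 intrinsics, pixels), "R" (3x3) and "t" (3): a world point X has camera coordinates R X + t. Camera axes: x right, y down, z forward; pixel columns grow to the right and rows downward; lengths in m; the calibration is good to about 2 mm. The wrist camera is an equidistant fisheye: a pixel r from the principal point sees the ray r / f radians off the axis. A picture is of the moment at which its call begins: read the wrist's pose just before it. camera_info takes no time and is no camera call; for the wrist camera it gives the pose at the moment of the call.
- ctrl.hand_in(): hands the job in, once; it reports no verdict.
The state is a dict: "clock": time; "qpos": joint angles; "qvel": joint speeds; "joint_torque": joint torques, N m; "ee_pos": TCP position; "orientation": TCP orientation; "wrist_force": force on the tool from outside, world axes, zero at the start; "moment": the same for the moment, N m; "gripper_width": opening from 0.0 (shut) to 1.0 (fully open).
Only numpy, scipy, OpenCV 4.12 (cv2) and the standard library are available. Lean on these libraries where they do the work, as an engineer would, in place of code of your own. Each camera call takes 0.05 s, during which the arm holds its last target.

### The job

Take the fret-press caul off its sprung-keeper hook and stand it in the slotted maple rest, foot down and fully home, then let go. Push the caul gently straight back against the sprung keeper until you feel it come up on the two rubber-tipped stops, keep it pressed while you lift it up past the hook's nose, then bring it away forwards. Never strain the keeper, nose or stops (keep under 15 N on them), set the caul down without dropping or ramming it, and leave the other tools where they lie.

Things in the scene. Friction and masses are not known exactly. Their poses are not given: they have to be found in the camera images.
- caul: Fret-press caul, hung on the hook: upright aluminium frame on a brass foot, 0.28-0.42 kg, 14 mm thick (x). Origin: centre of the foot's underside, z up, y along its width. Upwards, mm: foot 90 wide (y) z 0-22; solid 48 wide z 22-36; window 28 wide z 36-92; bail z 92-104; small window 28 wide z 104-125; solid grip block 48 wide z 125-165. Starts parallel to the hook within 0.03 rad, origin 25 up.
- caul_grip (a point): Centre of the caul's grip block (145 mm above its origin), the place to take it from above, fingers on its two narrow side faces, 48 mm apart along the caul's y.
- caul_bail (a point): Middle of the underside of the caul's bail, the crossbar between its two windows that rests on the hook's shank. The hook's tip and nose sit in the windows.
- hook: Fixed steel hook stand. Origin on the bench below the middle of the hanging caul, z up. The hook points along its -x (forwards), roughly to the robot's right; base plate x -20..90, y +-50, 12 mm thick. A nose above the bail stops the caul from being lifted as it hangs: it must first go back (+x). Its post (x 54..84, y +-25, z up to 190 mm) carries the keeper head.
- hook_tip (a point): Top of the hook's upturned tip, hook x -14, z 135 mm. On it lies the nose, a steel strip 10 mm wide (y), z 135-143, reaching back 6 mm above the bail. Its setting is adjustable and not measured: its rear edge lies anywhere from x -2 to x +20, so the caul must be pushed straight back by about 5 to 27 mm, unknown beforehand, before it can rise past the nose.
- hook_shank (a point): Top of the shank (12 x 12 mm, top z 117) below the bail. With the caul pushed back, raise it 26 to 44 mm above its hanging height (35 is best): bail above the nose, window's lower edge still below the shank. Then it goes forwards (-x), nose and shank passing through the big window; from 60 mm in front of where it hung it can be lifted freely.
- head: Keeper head of the hook (keeper, nose and stops; never more than 15 N on it), same origin and axes as the hook. Two rubber-tipped stop screws stick out of the post at y +-12, z 178 mm. They are set together with the nose: they meet the caul's back 2 mm after its front has cleared the nose (about 7-29 mm from hanging); they yield 8 N per mm in all for 3 mm, then are hard.
- keeper (a joint): How far the hook's sprung keeper is pressed back, m: 0 = shut, up to 0.035. The keeper is a brass plate 12 mm wide (y), z 146-188 of the hook, sliding along the hook's x; shut, its face stands 2 mm behind the hanging caul's grip block. Its spring pushes forwards with 2.5 N when shut and 0.08 N more per mm.
- keeper_face (a point): Middle of the keeper's front face, 164 mm above the bench.
- rest: Fixed maple rest block 44 (x) x 122 (y) x 24 mm high with a slot open at the top, 20 mm (x) by 98 mm (y), 18 mm deep; its floor is 6 mm above the bench. Origin on the bench under the middle of the slot, z up, y along the slot. The caul's 14 x 90 mm foot stands in it, either way round; fully home its origin is 6 mm above the bench.
- fret_file: Bystander: crowned steel fret file with wooden handle, 255 mm long (x), 22 mm high.
- fret_rocker: Bystander: flat brass fret rocker with red handle, 140 mm long (x), 45 wide, 16 high.
- sanding_block: Bystander: black ebony sanding block 120 x 40 x 28 mm.
- nut_blank: Bystander: white bone nut blank 55 x 12 x 8 mm.
- straightedge: Bystander: steel straightedge 300 x 30 x 6 mm.
- hammer: Bystander: fretting hammer, lying.
- wire_jar: Bystander: jar 56 mm across, 65 mm high.
Mind the look-alikes: they are no part of the job. What is meant by the hook is not orange or red, and is the larger of those in its own colour.

How it is judged:
On the way, in this order (a step that is already met when the one before it is completed fails the run):
1. the keeper has been pressed back, the caul still being on the hook (value of joint keeper above 0.002 m and horizontal distance between caul and hook below 0.03 m), for 0.2 s.
2. the caul is off the hook and clear of it (horizontal distance between caul and hook above 0.08 m), for 0.1 s.
At the end, for the whole second after the job is handed in: The caul stands in the rest's slot, foot down: its origin within 6 mm (across) and 8 mm (along) of the slot's middle and no more than 3 mm above the slot's floor, tilted less than 0.12 rad, at rest; the keeper has sprung shut again (within 3 mm) (x of caul in the frame of rest between -0.006 and 0.006 m and y of caul in the frame of rest between -0.008 and 0.008 m and z of caul in the frame of rest below 0.009 m and angle between caul's own z axis and vertical below 0.12 rad and linear speed of caul below 0.02 m/s and value of joint keeper below 0.003 m); the robot touches nothing.
It fails at once if the keeper, nose and stops are strained: the caul loads them with more than 15 N (contact force between caul and head above 15 N).
It fails at once if the robot itself presses on the hook with more than 20 N (contact force between any of the arm, the fingers and hook above 20 N).
It fails at once if the caul is dropped or rammed into the rest (over 30 N) (contact force between caul and rest above 30 N).
It fails at once if another tool is moved by more than 20 mm (distance of any of fret_file, fret_rocker, sanding_block, nut_blank, straightedge, hammer, wire_jar from where it was at the start of the episode above 0.02 m).
It also fails if it takes over 70 s, if anything falls off the work surface, if the arm or the gripper's body presses on something with over 40 N, if the wrist force passes 120 N, or if a joint passes its speed limit or range.

## Working session

There is one attempt and no reset: what is moved stays moved. The work goes in short steps, Python scripts to look and compute and a tool call to move; the robot and the scene stay as the last step left them, time stands still between calls to the robot, and variables do not carry over. Pictures are saved under pics/ and viewed, and the job is handed in when it is done.

Besides the shell and the picture viewer there is one more tool, called after "Call:" in YAML: its name, and indented under it one key for each argument. jog_arm: Moves the arm, as the interface text tells. Its arguments: {"type":"object","properties":{"plan":{"type":"array"}},"required":["plan"]}

```bash
ls; mkdir -p pics
python3 - <<'E'
from plant import ctrl
import cv2
print(ctrl.state())
for n in ("side","top","wrist"):
    i=ctrl.camera_info(n); print(n,i)
    im=ctrl.camera(n); cv2.imwrite(f"pics/{n}0.png",im[:,:,::-1])
E
```

```text
pics
{'clock': 0.0, 'qpos': array([-1.42159424,  0.4352065 ,  0.02496848,  1.57415179, -0.0116015 ,
        1.1339968 , -0.07509646]), 'qvel': array([-6.26144447e-04, -1.94466444e-03, -4.84704713e-04,  1.59376774e-05,
       -8.58079654e-04,  3.75622026e-04,  1.03307675e-03]), 'joint_torque': array([-7.11853590e-04, -6.70491743e+01,  1.02472935e+00, -3.16220605e+01,
        1.54018134e-02,  1.26787095e-02, -2.70819578e-05]), 'ee_pos': array([0.15564193, 0.6047717 , 0.238515  ]), 'orientation': array([-3.05319925,  1.5691789 , -1.73426842]), 'wrist_force': array([ 0.16562017, -0.7752735 , -0.36197879]), 'moment': array([ 0.07324707,  0.03234538, -0.00837495]), 'gripper_width': 0.9976265985759487}
side {'K': array([[463.66209216,   0.        , 288.67225961],
       [  0.        , 463.66209216, 210.54481999],
       [  0.        ,   0.        ,   1.        ]]), 'R': array([[ 0.91900392, -0.39402662, -0.01322203],
       [-0.29928197, -0.67541098, -0.67398094],
       [ 0.25663613,  0.62334824, -0.7386304 ]]), 't': array([-0.53850019,  0.17040139,  1.16470967])}
top {'K': array([[539.15070381,   0.        , 274.33860205],
       [  0.        , 539.15070381, 204.6102047 ],
       [  0.        ,   0.        ,   1.        ]]), 'R': array([[ 0.00229779, -0.99995735,  0.00894496],
       [-0.99911637, -0.00267107, -0.04194456],
       [ 0.04196666, -0.00884067, -0.9990799 ]]), 't': array([-0.09090638,  0.5590983 ,  1.34715468])}
wrist {'K': array([[325.1922621 ,   0.        , 281.23854274],
       [  0.        , 325.1922621 , 208.79428076],
       [  0.        ,   0.        ,   1.        ]]), 'R': array([[ 0.24954342,  0.96836134, -0.00209799],
       [ 0.93235171, -0.23967739,  0.27069361],
       [ 0.26162638, -0.06950588, -0.96266327]]), 't': array([-0.62528615, -0.03488374,  0.37809406])}
```

View pics/side0.png

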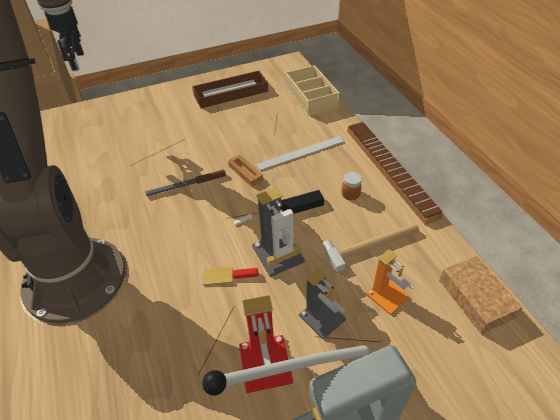

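View pics/top0.png

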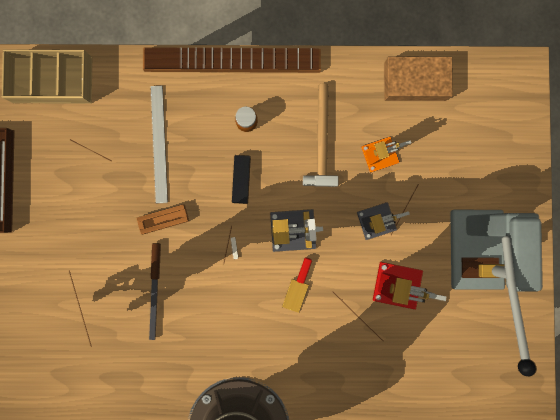

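View pics/wrist0.png

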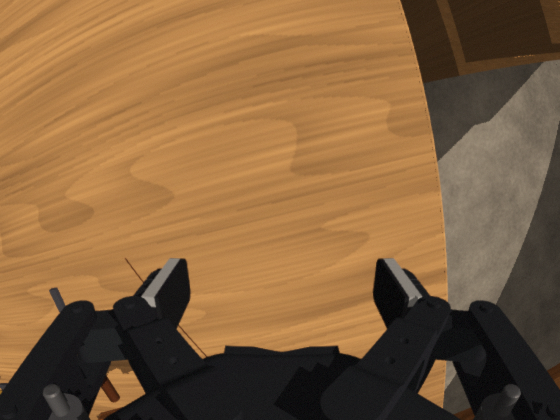

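Run:
```python
import cv2
t=cv2.imread("pics/top0.png"); s=cv2.imread("pics/side0.png")
cv2.imwrite("pics/c1.png",cv2.resize(t[195:265,255:335],None,fx=9,fy=8,interpolation=cv2.INTER_CUBIC)[:600,:800])
cv2.imwrite("pics/c2.png",cv2.resize(s[180:280,220:340],None,fx=6,fy=6,interpolation=cv2.INTER_CUBIC))
cv2.imwrite("pics/c3.png",cv2.resize(t[195:240,130:195],None,fx=10,fy=10,interpolation=cv2.INTER_CUBIC))
cv2.imwrite("pics/c4.png",cv2.resize(s[145:190,220:275],None,fx=10,fy=10,interpolation=cv2.INTER_CUBIC))
```

```text
(no output)
```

View pics/c1.png

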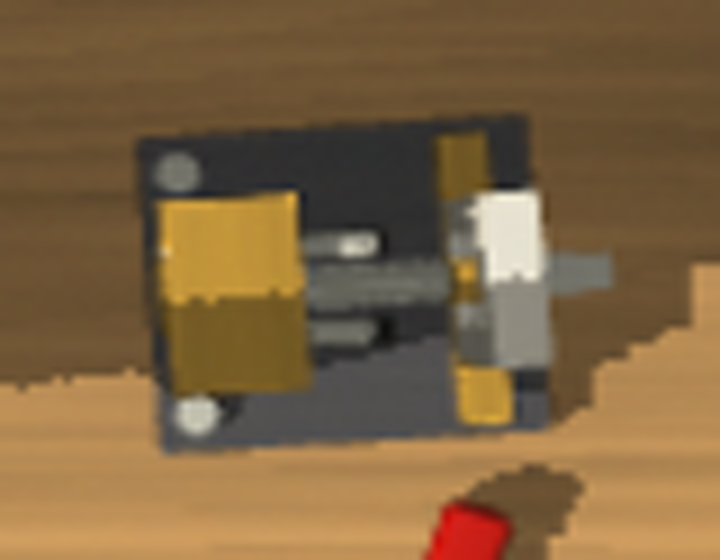

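View pics/c2.png

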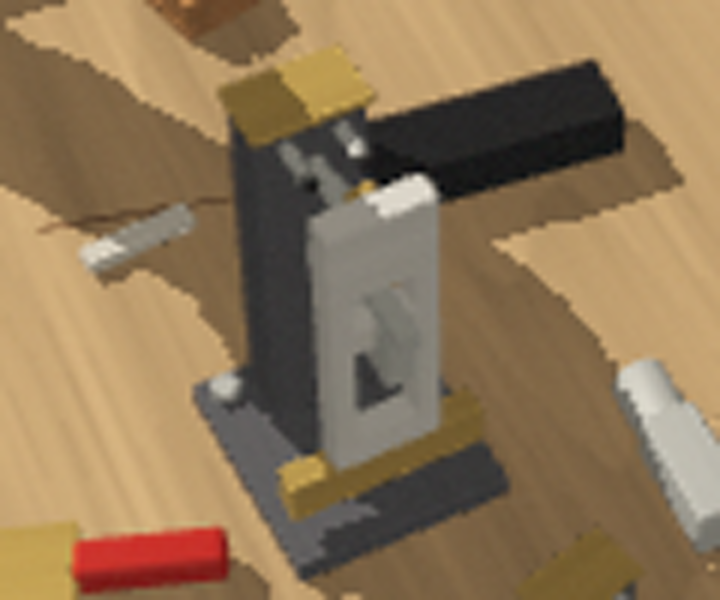

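View pics/c3.png

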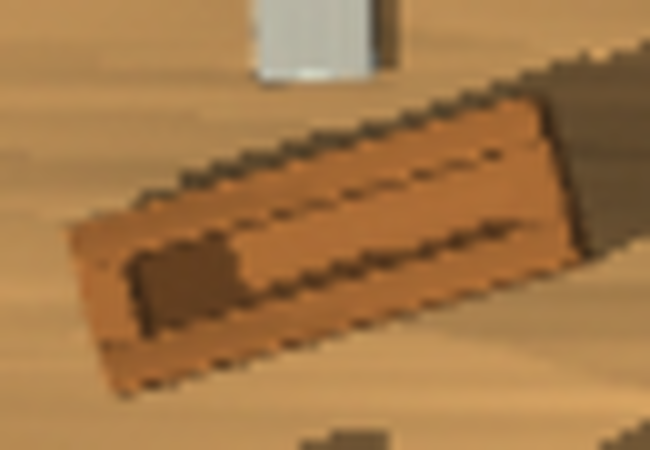

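View pics/c4.png

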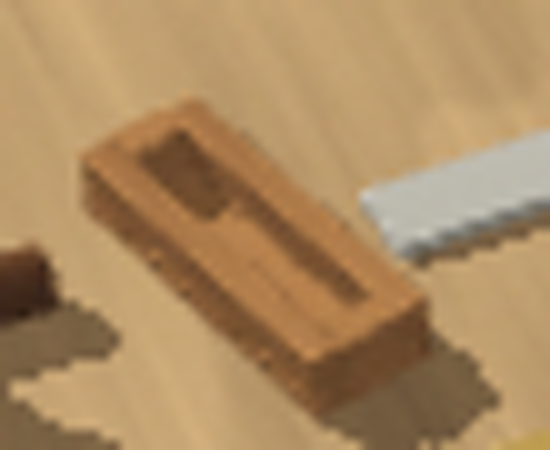

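```bash
cat > h.py <<'E'
import numpy as np, cv2
def ray(i,u,v):
    K,R,t=i["K"],i["R"],i["t"]
    d=R.T@np.linalg.inv(K)@np.array([u,v,1.]); return -R.T@t,d
def plane(i,u,v,z):
    c,d=ray(i,u,v); return c+d*(z-c[2])/d[2]
def proj(i,X):
    p=i["K"]@(i["R"]@np.asarray(X)+i["t"]); return p[:2]/p[2]
def fray(i,u,v):  # fisheye
    K=i["K"]; x=u-K[0,2]; y=v-K[1,2]; r=np.hypot(x,y)+1e-9; a=r/K[0,0]
    d=np.array([np.sin(a)*x/r,np.sin(a)*y/r,np.cos(a)]); return -i["R"].T@i["t"], i["R"].T@d
def fplane(i,u,v,z):
    c,d=fray(i,u,v); return c+d*(z-c[2])/d[2]
def fproj(i,X):
    p=i["R"]@np.asarray(X)+i["t"]; r=np.hypot(p[0],p[1]); a=np.arctan2(r,p[2])
    return i["K"][:2,2]+i["K"][0,0]*a*p[:2]/r
def crop(im,u0,v0,sx,sy,pts): # crop pixel-> image pixel
    return [((x+.5)/sx-.5+u0,(y+.5)/sy-.5+v0) for x,y in pts]
E
python3 - <<'E'
from plant import ctrl
from h import *
np.set_printoptions(precision=4,suppress=True)
T=ctrl.camera_info("top")
def show(n,pts,z):
    P=np.array([plane(T,u,v,z) for u,v in pts]); print(n,"centre",P.mean(0)); 
    for a in range(4):
        d=P[(a+1)%4]-P[a]; print("  ",P[a,:2],"len",np.linalg.norm(d),"ang",np.arctan2(d[1],d[0]))
show("base",crop(0,255,195,9,8,[(137,140),(527,115),(548,427),(165,452)]),.012)
show("post",crop(0,255,195,9,8,[(158,200),(297,192),(312,387),(172,392)]),.190)
show("caul",crop(0,255,195,9,8,[(477,192),(538,190),(550,365),(495,367)]),.190)
show("rest",crop(0,130,195,10,10,[(68,225),(540,95),(585,258),(118,397)]),.024)
E
```

```text
base centre [ 0.4956 -0.1362  0.012 ]
   [ 0.5405 -0.0781] len 0.10957477645256926 ang -1.496231288113042
   [ 0.5487 -0.1873] len 0.0982817005340365 ang -3.0825359534058343
   [ 0.4506 -0.1931] len 0.10729715255085578 ang 1.6458047256986732
   [ 0.4425 -0.0861] len 0.09832034068808437 ang 0.08222893644942439
post centre [ 0.4938 -0.1019  0.19  ]
   [ 0.5191 -0.0831] len 0.03387985625087653 ang -1.503731435756844
   [ 0.5214 -0.1169] len 0.053368539539828175 ang -3.072016516252991
   [ 0.4681 -0.1207] len 0.034016661011023144 ang 1.6128945726529615
   [ 0.4667 -0.0867] len 0.052519178163784964 ang 0.06721375010215214
caul centre [ 0.4979 -0.17    0.19  ]
   [ 0.5215 -0.1608] len 0.014864325324924868 ang -1.5315190394784532
   [ 0.522  -0.1756] len 0.04789869430636671 ang -3.0814659982749006
   [ 0.4742 -0.1785] len 0.01338228636162905 ang 1.6136549026479599
   [ 0.4737 -0.1651] len 0.04800035545894841 ang 0.09098139539127403
rest centre [0.5224 0.1896 0.024 ]
   [0.5269 0.2543] len 0.12158822363827788 ang -1.2982677908969513
   [0.5596 0.1372] len 0.04225264890223869 ang -2.863971027459981
   [0.519  0.1256] len 0.12084660479765619 ang 1.8633272400340497
   [0.4841 0.2413] len 0.04467992965277371 ang 0.2944862150127584
```

Run:
```python
from plant import ctrl
from h import *
from scipy.spatial.transform import Rotation as Ro
np.set_printoptions(precision=4,suppress=True)
T=ctrl.camera_info("top")
s=ctrl.state(); R=Ro.from_euler("xyz",s["orientation"]).as_matrix(); print(R, s["clock"])
a=np.arctan2(R[1,2],R[0,2]); print("tool z azimuth",a)
psi=1.643; ex=np.array([np.cos(psi),np.sin(psi)]); o=np.array([.498,-.171])
for p in crop(0,255,195,9,8,[(378,243),(378,330)]): print((plane(T,*p,.178)[:2]-o)@ex)
for p in crop(0,255,195,9,8,[(450,282)]): print("keeper",(plane(T,*p,.188)[:2]-o)@ex)
for p in crop(0,255,195,9,8,[(477,192),(538,190),(550,365),(495,367)]): print("caul",(plane(T,*p,.190)[:2]-o)@ex)
```

```text
[[-0.0002 -0.9685  0.2492]
 [-0.0012  0.2492  0.9685]
 [-1.     -0.0001 -0.0012]] 0.15
tool z azimuth 1.3189456570844145
0.032959860803463026
0.03467783369467009
keeper 0.016730893212817143
caul 0.008526308410168186
caul -0.006329960086675591
caul -0.005751500760661719
caul 0.007625024038607975
```

Call:
jog_arm:
  plan:
    - {"tx":2.0,"ty":-3.5,"tz":1.2,"wz":-0.124}
    - {"tx":3.4,"ty":-3.5,"tz":1.2,"wz":-0.124}
    - {"tx":3.4,"ty":-3.5,"tz":1.2,"wz":-0.124}
    - {"tx":3.4,"ty":-3.5,"tz":1.2,"wz":-0.124}
    - {"tx":3.4,"ty":-3.5,"tz":1.2,"wz":-0.124}

```text
invalid input
```

Call:
jog_arm:
  plan:
    - {"tx":3.4,"ty":-3.5,"wz":-0.124}
    - {"tx":3.4,"ty":-3.5,"wz":-0.124}
    - {"tx":3.4,"ty":-3.5,"wz":-0.124}
    - {"tx":3.4,"ty":-3.5,"wz":-0.124}
    - {"tx":3.2,"ty":-4.0,"wz":-0.127}

```text
invalid input
```

Run:
```python
from plant import ctrl
import cv2,pickle
s=ctrl.state(); i=ctrl.camera_info("wrist"); print(s["clock"],s["ee_pos"],s["orientation"])
im=ctrl.camera("wrist"); cv2.imwrite("pics/w1.png",im[:,:,::-1]); pickle.dump(i,open("w1.pkl","wb"))
```

```text
0.15 [0.15565976 0.60491458 0.23870071] [-3.06199357  1.56957485 -1.74304785]
```

View pics/w1.png

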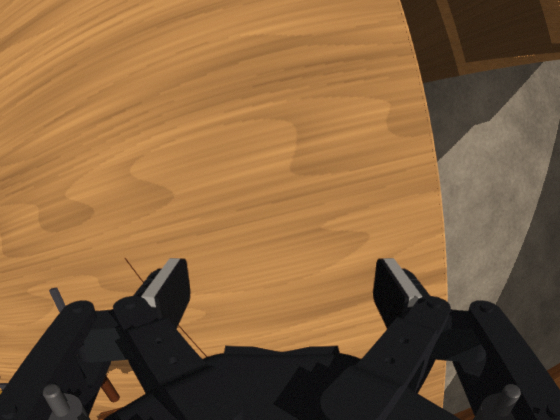

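The rows were refused, and nothing moved. I'll give every key in each row.

Call:
jog_arm:
  plan:
    - {"tx":2.0,"ty":-3.5,"tz":1.2,"wx":0,"wy":0,"wz":-0.124,"jaw":1}
    - {"tx":3.4,"ty":-3.5,"tz":1.2,"wx":0,"wy":0,"wz":-0.124,"jaw":1}
    - {"tx":3.4,"ty":-3.5,"tz":1.2,"wx":0,"wy":0,"wz":-0.124,"jaw":1}
    - {"tx":3.4,"ty":-3.5,"tz":1.2,"wx":0,"wy":0,"wz":-0.124,"jaw":1}
    - {"tx":3.4,"ty":-3.5,"tz":1.2,"wx":0,"wy":0,"wz":-0.124,"jaw":1}

```text
clock: 0.82
ee_pos: [0.3126, 0.429, 0.2997]
orientation: [1.186, 1.571, 1.881]
wrist_force: [1.0, 0.6, -0.5]
gripper_width: 0.999
```

Call:
jog_arm:
  plan:
    - {"tx":3.4,"ty":-3.5,"tz":0,"wx":0,"wy":0,"wz":-0.124,"jaw":1}
    - {"tx":3.4,"ty":-3.5,"tz":0,"wx":0,"wy":0,"wz":-0.124,"jaw":1}
    - {"tx":3.4,"ty":-3.5,"tz":0,"wx":0,"wy":0,"wz":-0.124,"jaw":1}
    - {"tx":3.4,"ty":-3.5,"tz":0,"wx":0,"wy":0,"wz":-0.124,"jaw":1}
    - {"tx":3.2,"ty":-4.0,"tz":0,"wx":0,"wy":0,"wz":-0.127,"jaw":1}

```text
clock: 1.45
ee_pos: [0.4806, 0.2493, 0.2993]
orientation: [0.944, 1.571, 1.017]
wrist_force: [0.2, 0.1, -0.8]
gripper_width: 0.997
```

Run:
```python
from plant import ctrl
import cv2,pickle
s=ctrl.state(); i=ctrl.camera_info("wrist"); print(s["clock"],s["ee_pos"],s["orientation"])
im=ctrl.camera("wrist"); cv2.imwrite("pics/w2.png",im[:,:,::-1]); pickle.dump(i,open("w2.pkl","wb"))
```

```text
1.45 [0.48058505 0.24930366 0.29930568] [0.94443311 1.57055294 1.01689061]
```

View pics/w2.png

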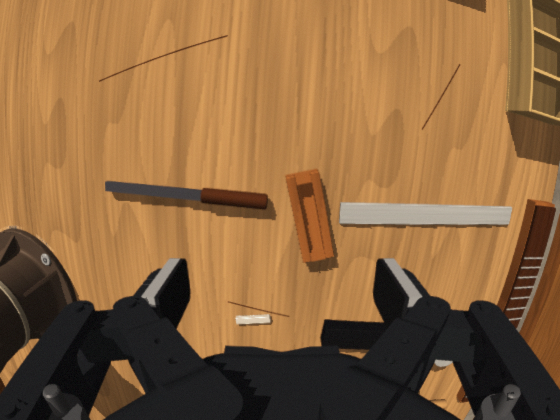

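Run:
```python
import cv2,pickle
from h import *
i=pickle.load(open("w2.pkl","rb")); print(-i["R"].T@i["t"])
im=cv2.imread("pics/w2.png"); cv2.imwrite("pics/c5.png",cv2.resize(im[160:275,270:350],None,fx=5,fy=5,interpolation=cv2.INTER_CUBIC))
# rest mask by saturation/hue
hsv=cv2.cvtColor(im,cv2.COLOR_BGR2HSV); print(hsv[200,300],hsv[250,320],hsv[200,250],hsv[150,320])
```

```text
[0.47603503 0.31904658 0.43281167]
[ 12 185  91] [ 12 189 169] [ 10 186  85] [ 15 152 175]
```

View pics/c5.png

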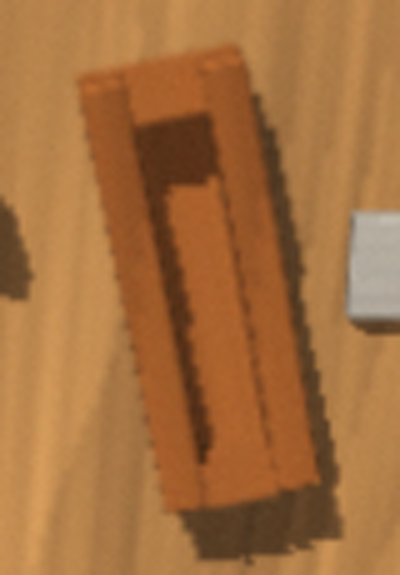

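Call:
jog_arm:
  plan:
    - {"tx":0.2,"ty":-5,"tz":0,"wx":0,"wy":0,"wz":0,"jaw":1}
    - {"tx":0.2,"ty":-5,"tz":0,"wx":0,"wy":0,"wz":0,"jaw":1}
    - {"tx":0.2,"ty":-5,"tz":0,"wx":0,"wy":0,"wz":0,"jaw":1}
    - {"tx":0.2,"ty":-5,"tz":0,"wx":0,"wy":0,"wz":0,"jaw":1}
    - {"tx":0.2,"ty":-5,"tz":0,"wx":0,"wy":0,"wz":0,"jaw":1}

```text
clock: 2.12
ee_pos: [0.4895, -0.0011, 0.2994]
orientation: [0.664, 1.57, 0.741]
wrist_force: [1.0, -0.0, 0.9]
gripper_width: 0.998
```

Call:
jog_arm:
  plan:
    - {"tx":0.2,"ty":-5,"tz":0,"wx":0,"wy":0,"wz":0,"jaw":1}
    - {"tx":0.2,"ty":-5,"tz":0,"wx":0,"wy":0,"wz":0,"jaw":1}
    - {"tx":0.2,"ty":-4,"tz":0,"wx":0,"wy":0,"wz":0,"jaw":1}
    - {"tx":0.15,"ty":-3,"tz":0,"wx":0,"wy":0,"wz":0,"jaw":1}
    - {"tx":0,"ty":0,"tz":0,"wx":0,"wy":0,"wz":0,"jaw":1}

```text
clock: 2.75
ee_pos: [0.4967, -0.1722, 0.2994]
orientation: [-1.642, 1.57, -1.57]
wrist_force: [-1.0, -0.4, -0.0]
gripper_width: 1.003
```

Run:
```python
from plant import ctrl
import cv2,pickle
s=ctrl.state(); i=ctrl.camera_info("wrist"); print(s["clock"],s["ee_pos"],s["orientation"])
im=ctrl.camera("wrist"); cv2.imwrite("pics/w3.png",im[:,:,::-1]); pickle.dump(i,open("w3.pkl","wb"))
```

```text
2.75 [ 0.49670543 -0.17216511  0.29938115] [-1.64189703  1.56969048 -1.56998978]
```

View pics/w3.png

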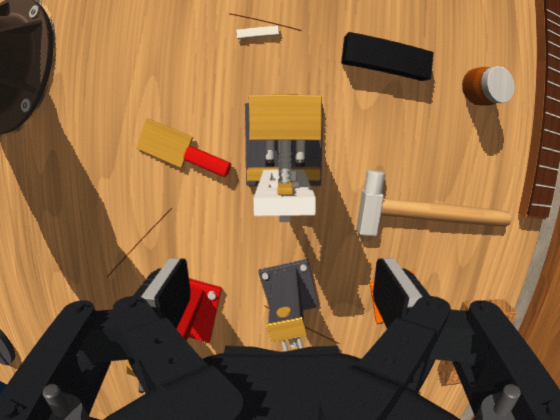

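Run:
```python
import cv2,pickle
from h import *
np.set_printoptions(precision=4,suppress=True)
i=pickle.load(open("w2.pkl","rb"))
def show(i,n,pts,z):
    P=np.array([fplane(i,u,v,z) for u,v in pts]); print(n,"centre",P.mean(0)); 
    for a in range(len(P)):
        d=P[(a+1)%4]-P[a]; print("  ",P[a,:2],"len",np.linalg.norm(d),"ang",np.arctan2(d[1],d[0]))
show(i,"rest",crop(0,270,160,5,5,[(80,78),(240,47),(318,483),(172,510)]),.024)
im=cv2.imread("pics/w3.png"); cv2.imwrite("pics/c6.png",cv2.resize(im[130:230,240:330],None,fx=6,fy=6,interpolation=cv2.INTER_CUBIC))
```

```text
rest centre [0.5237 0.1952 0.024 ]
   [0.4865 0.2488] len 0.04158228930426517 ang 0.27103508305051577
   [0.5265 0.26  ] len 0.12354226211422237 ang -1.2897213142037929
   [0.5608 0.1413] len 0.0411780396503535 ang -2.880490938725282
   [0.521  0.1307] len 0.12313801558566609 ang 1.8552039254809132
```

View pics/c6.png

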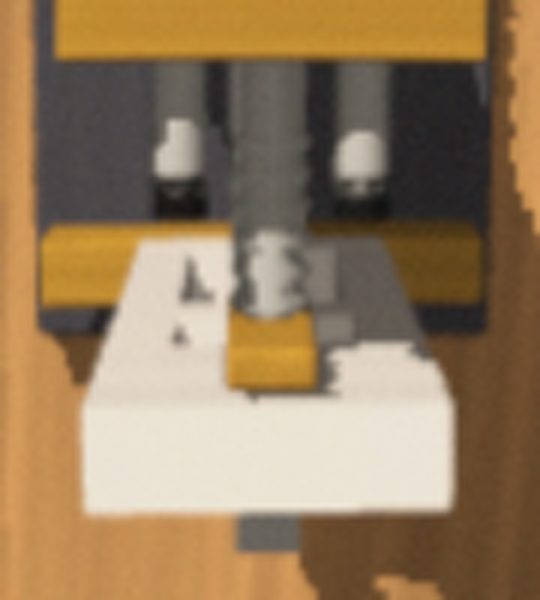

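Run:
```python
import cv2,pickle
from h import *
np.set_printoptions(precision=4,suppress=True)
i=pickle.load(open("w3.pkl","rb"))
def show(i,n,pts,z):
    P=np.array([fplane(i,u,v,z) for u,v in pts]); print(n,"centre",P.mean(0)); 
    for a in range(len(P)):
        d=P[(a+1)%len(P)]-P[a]; print("  ",P[a,:2],"len",np.linalg.norm(d),"ang",np.arctan2(d[1],d[0]))
c=lambda p:crop(0,240,130,6,6,p)
show(i,"caul",c([(83,403),(450,403),(455,513),(85,513)]),.190)
show(i,"stops",c([(180,212),(362,212)]),.178)
show(i,"keeper",c([(228,385),(315,385)]),.188)
show(i,"post",c([(55,60),(487,60)]),.190)
T=__import__("plant").ctrl.camera_info("top")
```

```text
caul centre [ 0.4991 -0.1684  0.19  ]
   [ 0.4749 -0.1628] len 0.04713189460378071 ang 0.07194313227980595
   [ 0.5219 -0.1594] len 0.01480669254775499 ang -1.427421261142797
   [ 0.524 -0.174] len 0.04827030523225116 ang -3.0699583845539835
   [ 0.4758 -0.1775] len 0.014754249808865345 ang 1.637206320949249
stops centre [ 0.4974 -0.1381  0.178 ]
   [ 0.4854 -0.139 ] len 0.02395094290066435 ang 0.07262931774602938
   [ 0.5093 -0.1373] len 0.02395094290066435 ang -3.068963335843764
keeper centre [ 0.4989 -0.1592  0.188 ]
   [ 0.4933 -0.1596] len 0.011208281916572867 ang 0.07206917578747667
   [ 0.5045 -0.1588] len 0.011208281916572867 ang -3.0695234778023166
post centre [ 0.4957 -0.1172  0.19  ]
   [ 0.469  -0.1191] len 0.053673178891688565 ang 0.07312783557562906
   [ 0.5225 -0.1152] len 0.053673178891688565 ang -3.068464818014164
```

Call:
jog_arm:
  plan:
    - {"tx":0.18,"ty":0.3,"tz":-3,"wx":0,"wy":0,"wz":0,"jaw":1}
    - {"tx":0,"ty":0,"tz":-4,"wx":0,"wy":0,"wz":0,"jaw":1}
    - {"tx":0,"ty":0,"tz":-4,"wx":0,"wy":0,"wz":0,"jaw":1}
    - {"tx":0,"ty":0,"tz":-3,"wx":0,"wy":0,"wz":0,"jaw":1}
    - {"tx":0,"ty":0,"tz":0,"wx":0,"wy":0,"wz":0,"jaw":1}

```text
clock: 3.42
ee_pos: [0.4978, -0.1647, 0.1576]
orientation: [2.779, 1.566, 2.857]
wrist_force: [-0.7, -0.2, 0.8]
gripper_width: 0.997
```

Run:
```python
from plant import ctrl
import cv2,pickle,numpy as np
s=ctrl.state(); print(s["clock"],s["ee_pos"],s["orientation"])
im=np.hstack([ctrl.camera("wrist")[100:400,140:420],ctrl.camera("side")[170:270,200:300].repeat(3,0).repeat(3,1)]); cv2.imwrite("pics/w4.png",im[:,:,::-1])
```

```text
3.425 [ 0.49779343 -0.1646657   0.15760311] [2.77949612 1.56625872 2.85730005]
```

View pics/w4.png

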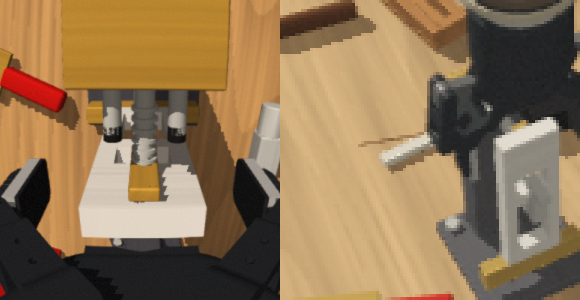

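Call:
jog_arm:
  plan:
    - {"tx":0.05,"ty":-0.3,"tz":0.1,"wx":0,"wy":0,"wz":0,"jaw":1}
    - {"tx":0,"ty":0,"tz":0,"wx":0,"wy":0,"wz":0,"jaw":1}
    - {"tx":0,"ty":0,"tz":0,"wx":0,"wy":0,"wz":0,"jaw":0.6}
    - {"tx":0,"ty":0,"tz":0,"wx":0,"wy":0,"wz":0,"jaw":0.5}
    - {"tx":0,"ty":0,"tz":0,"wx":0,"wy":0,"wz":0,"jaw":0.4}

```text
clock: 4.15
ee_pos: [0.4995, -0.1697, 0.1607]
orientation: [1.227, 1.571, 1.303]
wrist_force: [-1.4, 2.0, 5.9]
gripper_width: 0.55
```

Call:
jog_arm:
  plan:
    - {"tx":0,"ty":0,"tz":0,"wx":0,"wy":0,"wz":0,"jaw":0.3}
    - {"tx":0,"ty":0,"tz":0,"wx":0,"wy":0,"wz":0,"jaw":0.2}
    - {"tx":0,"ty":0,"tz":0,"wx":0,"wy":0,"wz":0,"jaw":0.1}
    - {"tx":0,"ty":0,"tz":0,"wx":0,"wy":0,"wz":0,"jaw":0}
    - {"tx":0,"ty":0,"tz":0,"wx":0,"wy":0,"wz":0,"jaw":0}

```text
clock: 4.78
ee_pos: [0.4995, -0.1698, 0.1607]
orientation: [1.147, 1.571, 1.222]
wrist_force: [-2.2, 0.7, 5.7]
gripper_width: 0.554
```

Run:
```python
from plant import ctrl
import cv2,pickle,numpy as np
s=ctrl.state(); print(s)
im=np.hstack([ctrl.camera("wrist")[100:400,140:420],ctrl.camera("side")[170:270,200:300].repeat(3,0).repeat(3,1)]); cv2.imwrite("pics/w5.png",im[:,:,::-1])
```

```text
{'clock': 4.775, 'qpos': array([-0.24442511,  0.40449448,  0.63353115,  1.94526766, -0.30549119,
        0.88740475,  0.62181408]), 'qvel': array([-2.80063912e-04, -1.81093381e-05,  1.06846261e-04, -4.50648841e-04,
        3.45694933e-04,  1.60538765e-03, -2.13394801e-04]), 'joint_torque': array([-7.98256573e-03, -4.90877151e+01,  7.63356328e+00, -2.53667718e+01,
       -1.11448606e-01, -7.44642299e-01,  7.90936465e-03]), 'ee_pos': array([ 0.49947123, -0.16976697,  0.16067479]), 'orientation': array([1.14654118, 1.57055002, 1.22229373]), 'wrist_force': array([-2.2086501 ,  0.74671808,  5.71518899]), 'moment': array([ 0.20705976,  0.42027616, -0.02871752]), 'gripper_width': 0.5536410997175318}
```

View pics/w5.png

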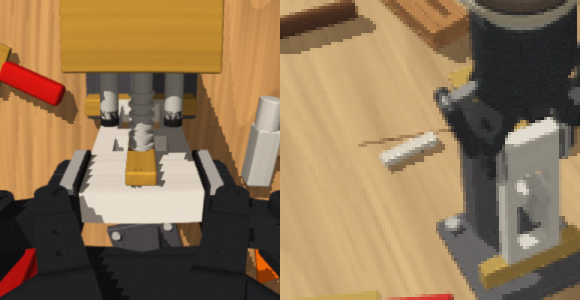

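Call:
jog_arm:
  plan:
    - {"tx":0,"ty":0,"tz":0.1,"wx":0,"wy":0,"wz":0,"jaw":0}
    - {"tx":0,"ty":0,"tz":0.1,"wx":0,"wy":0,"wz":0,"jaw":0}
    - {"tx":0,"ty":0,"tz":0,"wx":0,"wy":0,"wz":0,"jaw":0}
    - {"tx":0,"ty":0,"tz":0,"wx":0,"wy":0,"wz":0,"jaw":0}
    - {"tx":0,"ty":0,"tz":0,"wx":0,"wy":0,"wz":0,"jaw":0}

```text
clock: 5.5
ee_pos: [0.4995, -0.1697, 0.1622]
orientation: [2.979, 1.571, 3.055]
wrist_force: [0.5, 1.0, -3.1]
gripper_width: 0.552
```

Call:
jog_arm:
  plan:
    - {"tx":0,"ty":0.1,"tz":0.1,"wx":0,"wy":0,"wz":0,"jaw":0}
    - {"tx":-0.01,"ty":0.1,"tz":0,"wx":0,"wy":0,"wz":0,"jaw":0}
    - {"tx":-0.01,"ty":0.1,"tz":0,"wx":0,"wy":0,"wz":0,"jaw":0}
    - {"tx":-0.01,"ty":0.1,"tz":0,"wx":0,"wy":0,"wz":0,"jaw":0}
    - {"tx":-0.01,"ty":0.1,"tz":0,"wx":0,"wy":0,"wz":0,"jaw":0}

```text
clock: 6.12
ee_pos: [0.4993, -0.1649, 0.1634]
orientation: [-0.724, 1.57, -0.648]
wrist_force: [0.0, -3.0, -3.9]
gripper_width: 0.558
```

Call:
jog_arm:
  plan:
    - {"tx":-0.01,"ty":0.1,"tz":0,"wx":0,"wy":0,"wz":0,"jaw":0}
    - {"tx":-0.01,"ty":0.1,"tz":0,"wx":0,"wy":0,"wz":0,"jaw":0}
    - {"tx":0,"ty":0.1,"tz":0,"wx":0,"wy":0,"wz":0,"jaw":0}
    - {"tx":-0.01,"ty":0.1,"tz":0,"wx":0,"wy":0,"wz":0,"jaw":0}
    - {"tx":-0.01,"ty":0.1,"tz":0,"wx":0,"wy":0,"wz":0,"jaw":0}

```text
clock: 6.75
ee_pos: [0.4989, -0.1597, 0.1634]
orientation: [-0.459, 1.57, -0.383]
wrist_force: [1.4, -2.1, -2.0]
gripper_width: 0.551
```

Run:
```python
from plant import ctrl
import cv2,pickle,numpy as np
s=ctrl.state(); print(s["wrist_force"],s["moment"])
im=ctrl.camera("wrist")[120:320,180:400].repeat(3,0).repeat(3,1); cv2.imwrite("pics/w6.png",im[:,:,::-1])
```

```text
[ 1.39022332 -2.05681128 -2.0157494 ] [-0.66729493 -0.28738727 -0.0145132 ]
```

View pics/w6.png

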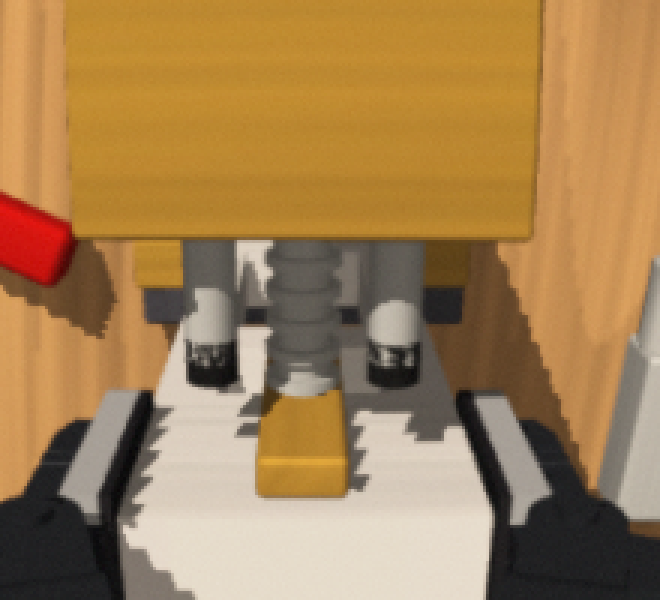

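Call:
jog_arm:
  plan:
    - {"tx":-0.01,"ty":0.12,"tz":0,"wx":0,"wy":0,"wz":0,"jaw":0}
    - {"tx":-0.01,"ty":0.12,"tz":0,"wx":0,"wy":0,"wz":0,"jaw":0}
    - {"tx":-0.01,"ty":0.12,"tz":0,"wx":0,"wy":0,"wz":0,"jaw":0}
    - {"tx":-0.01,"ty":0.12,"tz":0,"wx":0,"wy":0,"wz":0,"jaw":0}
    - {"tx":0,"ty":0.12,"tz":0,"wx":0,"wy":0,"wz":0,"jaw":0}

```text
clock: 7.42
ee_pos: [0.4983, -0.1537, 0.1633]
orientation: [-1.126, 1.571, -1.051]
wrist_force: [2.1, -3.8, -2.0]
gripper_width: 0.557
```

Run:
```python
from plant import ctrl
import cv2,pickle,numpy as np
s=ctrl.state(); print(s["wrist_force"],s["moment"]); pickle.dump(ctrl.camera_info("wrist"),open("w7.pkl","wb"))
im=ctrl.camera("wrist")[140:340,180:400].repeat(3,0).repeat(3,1); cv2.imwrite("pics/w7.png",im[:,:,::-1])
```

```text
[ 2.05710199 -3.79053566 -2.02263942] [-0.7435069  -0.30123038 -0.02897972]
```

View pics/w7.png

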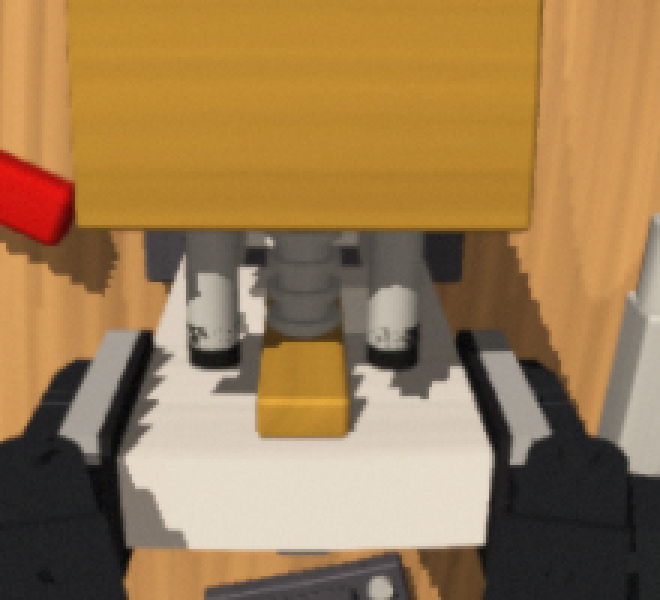

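Run:
```python
import pickle
from h import *
np.set_printoptions(precision=4,suppress=True)
i=pickle.load(open("w7.pkl","rb"))
c=lambda p:crop(0,180,140,3,3,p)
for n,p,z in (("stop",(213,366),.178),("stop",(392,366),.178),("caulback",(300,452),.192),("caulfront",(300,548),.192),("keeper",(303,438),.188)):
    print(n,fplane(i,*c([p])[0],z)[:2])
```

```text
stop [ 0.4854 -0.1404]
stop [ 0.5094 -0.1386]
caulback [ 0.4975 -0.1446]
caulfront [ 0.4986 -0.1593]
keeper [ 0.4979 -0.1449]
```

Call:
jog_arm:
  plan:
    - {"tx":-0.01,"ty":0.06,"tz":0,"wx":0,"wy":0,"wz":0,"jaw":0}
    - {"tx":0,"ty":0.06,"tz":0,"wx":0,"wy":0,"wz":0,"jaw":0}
    - {"tx":-0.01,"ty":0.06,"tz":0,"wx":0,"wy":0,"wz":0,"jaw":0}
    - {"tx":0,"ty":0.06,"tz":0,"wx":0,"wy":0,"wz":0,"jaw":0}
    - {"tx":0,"ty":0.06,"tz":0,"wx":0,"wy":0,"wz":0,"jaw":0}

```text
clock: 8.1
ee_pos: [0.4981, -0.1507, 0.1633]
orientation: [-1.959, 1.571, -1.883]
wrist_force: [1.7, -4.3, -2.3]
gripper_width: 0.554
```

Run:
```python
from plant import ctrl
s=ctrl.state(); print(s["wrist_force"],s["moment"])
```

```text
[ 1.70394736 -4.31463731 -2.3043236 ] [-0.7975897  -0.37335826  0.03981506]
```

Call:
jog_arm:
  plan:
    - {"tx":-0.01,"ty":0.05,"tz":0,"wx":0,"wy":0,"wz":0,"jaw":0}
    - {"tx":0,"ty":0.03,"tz":0,"wx":0,"wy":0,"wz":0,"jaw":0}
    - {"tx":0,"ty":0,"tz":0,"wx":0,"wy":0,"wz":0,"jaw":0}
    - {"tx":0,"ty":0,"tz":0,"wx":0,"wy":0,"wz":0,"jaw":0}
    - {"tx":0,"ty":0,"tz":0,"wx":0,"wy":0,"wz":0,"jaw":0}

```text
clock: 8.72
ee_pos: [0.4981, -0.1499, 0.1633]
orientation: [0.116, 1.571, 0.192]
wrist_force: [1.6, -3.5, -3.3]
gripper_width: 0.551
```

Run:
```python
from plant import ctrl
s=ctrl.state(); print(s["wrist_force"],s["moment"])
```

```text
[ 1.56501128 -3.47008066 -3.27746907] [-0.7984574  -0.3707873   0.01395354]
```

Call:
jog_arm:
  plan:
    - {"tx":0,"ty":0.04,"tz":0,"wx":0,"wy":0,"wz":0,"jaw":0}
    - {"tx":-0.01,"ty":0.04,"tz":0,"wx":0,"wy":0,"wz":0,"jaw":0}
    - {"tx":0,"ty":0,"tz":0,"wx":0,"wy":0,"wz":0,"jaw":0}
    - {"tx":0,"ty":0,"tz":0,"wx":0,"wy":0,"wz":0,"jaw":0}
    - {"tx":0,"ty":0,"tz":0,"wx":0,"wy":0,"wz":0,"jaw":0}

```text
clock: 9.35
ee_pos: [0.498, -0.1491, 0.1633]
orientation: [0.101, 1.571, 0.177]
wrist_force: [1.8, -3.6, -2.3]
gripper_width: 0.552
```

Run:
```python
from plant import ctrl
s=ctrl.state(); print(s["wrist_force"],s["moment"])
```

```text
[ 1.75020176 -3.60787939 -2.25170441] [-0.75639758 -0.55910259 -0.07196804]
```

Call:
jog_arm:
  plan:
    - {"tx":0,"ty":0.04,"tz":0,"wx":0,"wy":0,"wz":0,"jaw":0}
    - {"tx":-0.01,"ty":0.04,"tz":0,"wx":0,"wy":0,"wz":0,"jaw":0}
    - {"tx":0,"ty":0,"tz":0,"wx":0,"wy":0,"wz":0,"jaw":0}
    - {"tx":0,"ty":0,"tz":0,"wx":0,"wy":0,"wz":0,"jaw":0}
    - {"tx":0,"ty":0,"tz":0,"wx":0,"wy":0,"wz":0,"jaw":0}

```text
clock: 9.98
ee_pos: [0.4978, -0.1483, 0.1633]
orientation: [0.853, 1.571, 0.929]
wrist_force: [2.5, -3.8, -2.0]
gripper_width: 0.557
```

Run:
```python
from plant import ctrl
s=ctrl.state(); print(s["wrist_force"],s["moment"])
```

```text
[ 2.47865199 -3.77468715 -1.99486013] [-0.82269154 -0.51666875 -0.05012539]
```

Call:
jog_arm:
  plan:
    - {"tx":0,"ty":0.04,"tz":0,"wx":0,"wy":0,"wz":0,"jaw":0}
    - {"tx":0,"ty":0.04,"tz":0,"wx":0,"wy":0,"wz":0,"jaw":0}
    - {"tx":0,"ty":0,"tz":0,"wx":0,"wy":0,"wz":0,"jaw":0}
    - {"tx":0,"ty":0,"tz":0,"wx":0,"wy":0,"wz":0,"jaw":0}
    - {"tx":0,"ty":0,"tz":0,"wx":0,"wy":0,"wz":0,"jaw":0}

```text
clock: 10.6
ee_pos: [0.4978, -0.1475, 0.1633]
orientation: [3.113, 1.571, -3.094]
wrist_force: [2.1, -3.0, -3.0]
gripper_width: 0.55
```

Run:
```python
from plant import ctrl
s=ctrl.state(); print(s["wrist_force"],s["moment"])
```

```text
[ 2.09250847 -3.01927019 -3.03198154] [-0.78099245 -0.37024763 -0.04345344]
```

Call:
jog_arm:
  plan:
    - {"tx":0,"ty":0.04,"tz":0,"wx":0,"wy":0,"wz":0,"jaw":0}
    - {"tx":0,"ty":0.04,"tz":0,"wx":0,"wy":0,"wz":0,"jaw":0}
    - {"tx":0,"ty":0,"tz":0,"wx":0,"wy":0,"wz":0,"jaw":0}
    - {"tx":0,"ty":0,"tz":0,"wx":0,"wy":0,"wz":0,"jaw":0}
    - {"tx":0,"ty":0,"tz":0,"wx":0,"wy":0,"wz":0,"jaw":0}

```text
clock: 11.22
ee_pos: [0.4977, -0.1468, 0.1633]
orientation: [-2.516, 1.571, -2.44]
wrist_force: [0.5, -6.1, -3.1]
gripper_width: 0.552
```

Run:
```python
from plant import ctrl
import cv2
s=ctrl.state(); print(s["wrist_force"],s["moment"])
im=ctrl.camera("wrist")[140:340,180:400].repeat(3,0).repeat(3,1); cv2.imwrite("pics/w8.png",im[:,:,::-1])
```

```text
[ 0.52767282 -6.11692107 -3.13905013] [-1.00386047 -0.17453924  0.00971226]
```

View pics/w8.png

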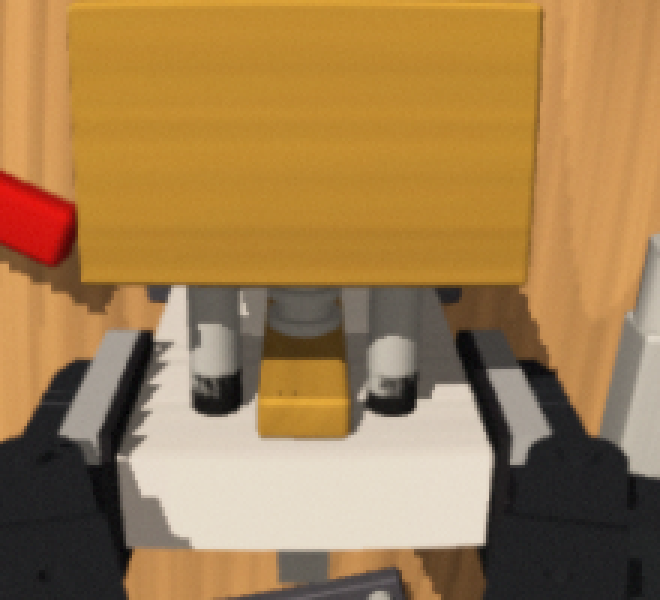

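Call:
jog_arm:
  plan:
    - {"tx":0,"ty":0.02,"tz":0,"wx":0,"wy":0,"wz":0,"jaw":0}
    - {"tx":0,"ty":0.02,"tz":0,"wx":0,"wy":0,"wz":0,"jaw":0}
    - {"tx":0,"ty":0,"tz":0,"wx":0,"wy":0,"wz":0,"jaw":0}
    - {"tx":0,"ty":0,"tz":0,"wx":0,"wy":0,"wz":0,"jaw":0}
    - {"tx":0,"ty":0,"tz":0,"wx":0,"wy":0,"wz":0,"jaw":0}

```text
clock: 11.9
ee_pos: [0.4977, -0.1466, 0.1633]
orientation: [-1.71, 1.57, -1.634]
wrist_force: [1.4, -5.9, -2.8]
gripper_width: 0.557
```

Run:
```python
from plant import ctrl
s=ctrl.state(); print(s["wrist_force"],s["moment"])
```

```text
[ 1.36175883 -5.94529247 -2.83287208] [-1.24704945 -0.20676282 -0.03923588]
```

Call:
jog_arm:
  plan:
    - {"tx":0,"ty":0,"tz":0.1,"wx":0,"wy":0,"wz":0,"jaw":0}
    - {"tx":0,"ty":0,"tz":0.1,"wx":0,"wy":0,"wz":0,"jaw":0}
    - {"tx":0,"ty":0,"tz":0.1,"wx":0,"wy":0,"wz":0,"jaw":0}
    - {"tx":0,"ty":0,"tz":0.1,"wx":0,"wy":0,"wz":0,"jaw":0}
    - {"tx":0,"ty":0,"tz":0.1,"wx":0,"wy":0,"wz":0,"jaw":0}

```text
clock: 12.52
ee_pos: [0.497, -0.1466, 0.1678]
orientation: [-2.959, 1.569, -2.883]
wrist_force: [0.4, -6.6, -6.9]
gripper_width: 0.554
```

Run:
```python
from plant import ctrl
s=ctrl.state(); print(s["wrist_force"],s["moment"],s["ee_pos"])
```

```text
[ 0.37023154 -6.61460499 -6.93403568] [-1.34406484 -0.0612914  -0.01630177] [ 0.49704744 -0.14661149  0.16780818]
```

Call:
jog_arm:
  plan:
    - {"tx":0,"ty":0,"tz":0.1,"wx":0,"wy":0,"wz":0,"jaw":0}
    - {"tx":0,"ty":0,"tz":0,"wx":0,"wy":0,"wz":0,"jaw":0}
    - {"tx":0,"ty":0,"tz":0,"wx":0,"wy":0,"wz":0,"jaw":0}
    - {"tx":0,"ty":0,"tz":0,"wx":0,"wy":0,"wz":0,"jaw":0}
    - {"tx":0,"ty":0,"tz":0,"wx":0,"wy":0,"wz":0,"jaw":0}

```text
clock: 13.15
ee_pos: [0.4971, -0.1466, 0.1689]
orientation: [-3.021, 1.569, -2.945]
wrist_force: [-0.2, -6.0, -6.1]
gripper_width: 0.554
```

Run:
```python
from plant import ctrl
s=ctrl.state(); print(s["wrist_force"],s["moment"],s["ee_pos"])
```

```text
[-0.15922773 -5.99799056 -6.13561051] [-1.24397745  0.00631615  0.03789144] [ 0.49705173 -0.14661996  0.16889423]
```

Call:
jog_arm:
  plan:
    - {"tx":0,"ty":0,"tz":0.2,"wx":0,"wy":0,"wz":0,"jaw":0}
    - {"tx":0,"ty":0,"tz":0.2,"wx":0,"wy":0,"wz":0,"jaw":0}
    - {"tx":0,"ty":0,"tz":0.2,"wx":0,"wy":0,"wz":0,"jaw":0}
    - {"tx":0,"ty":0,"tz":0.2,"wx":0,"wy":0,"wz":0,"jaw":0}
    - {"tx":0,"ty":0,"tz":0.2,"wx":0,"wy":0,"wz":0,"jaw":0}

```text
clock: 13.78
ee_pos: [0.497, -0.1466, 0.1788]
orientation: [-3.027, 1.569, -2.952]
wrist_force: [0.3, -6.2, -6.2]
gripper_width: 0.555
```

Run:
```python
from plant import ctrl
s=ctrl.state(); print(s["wrist_force"],s["moment"],s["ee_pos"])
```

```text
[ 0.26583657 -6.1699346  -6.20684975] [-1.35879056 -0.09560264 -0.04944829] [ 0.49695798 -0.14658914  0.17881123]
```

Call:
jog_arm:
  plan:
    - {"tx":0,"ty":0,"tz":0.3,"wx":0,"wy":0,"wz":0,"jaw":0}
    - {"tx":0,"ty":0,"tz":0.4,"wx":0,"wy":0,"wz":0,"jaw":0}
    - {"tx":0,"ty":0,"tz":0.4,"wx":0,"wy":0,"wz":0,"jaw":0}
    - {"tx":0,"ty":0,"tz":0.4,"wx":0,"wy":0,"wz":0,"jaw":0}
    - {"tx":0,"ty":0,"tz":0.2,"wx":0,"wy":0,"wz":0,"jaw":0}

```text
clock: 14.4
ee_pos: [0.4971, -0.1465, 0.196]
orientation: [-3.017, 1.569, -2.941]
wrist_force: [0.9, -5.4, -7.2]
gripper_width: 0.555
```

Run:
```python
from plant import ctrl
import cv2, numpy as np
s=ctrl.state(); print(s["wrist_force"],s["moment"],s["ee_pos"])
im=np.hstack([ctrl.camera("wrist")[140:340,180:400].repeat(2,0).repeat(2,1),cv2.resize(ctrl.camera("side")[160:280,210:310],(333,400))]); cv2.imwrite("pics/w9.png",im[:,:,::-1])
```

```text
[ 0.85903101 -5.40926596 -7.19979418] [-1.44209407 -0.09771526 -0.08615744] [ 0.49706851 -0.14654192  0.19596708]
```

View pics/w9.png

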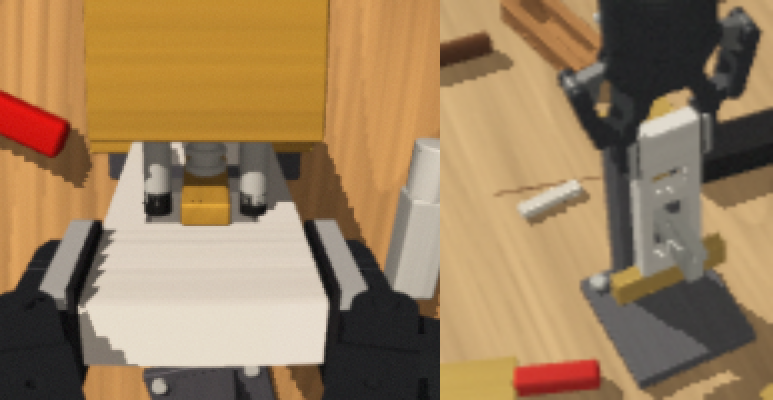

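Call:
jog_arm:
  plan:
    - {"tx":0.02,"ty":-0.2,"tz":0,"wx":0,"wy":0,"wz":0,"jaw":0}
    - {"tx":0.02,"ty":-0.3,"tz":0,"wx":0,"wy":0,"wz":0,"jaw":0}
    - {"tx":0.02,"ty":-0.3,"tz":0,"wx":0,"wy":0,"wz":0,"jaw":0}
    - {"tx":0.02,"ty":-0.3,"tz":0,"wx":0,"wy":0,"wz":0,"jaw":0}
    - {"tx":0.02,"ty":-0.3,"tz":0,"wx":0,"wy":0,"wz":0,"jaw":0}

```text
clock: 15.12
ee_pos: [0.4988, -0.1604, 0.1962]
orientation: [2.025, 1.571, 2.101]
wrist_force: [-1.2, -2.9, -5.5]
gripper_width: 0.552
```

Run:
```python
from plant import ctrl
s=ctrl.state(); print(s["wrist_force"],s["moment"],s["ee_pos"])
```

```text
[-1.20803948 -2.91464576 -5.45207182] [-0.70811544  0.28328082 -0.00892098] [ 0.49882523 -0.16035477  0.1962269 ]
```

Call:
jog_arm:
  plan:
    - {"tx":0.03,"ty":-0.4,"tz":0,"wx":0,"wy":0,"wz":0,"jaw":0}
    - {"tx":0.03,"ty":-0.4,"tz":0,"wx":0,"wy":0,"wz":0,"jaw":0}
    - {"tx":0.03,"ty":-0.4,"tz":0,"wx":0,"wy":0,"wz":0,"jaw":0}
    - {"tx":0.03,"ty":-0.4,"tz":0,"wx":0,"wy":0,"wz":0,"jaw":0}
    - {"tx":0.03,"ty":-0.4,"tz":0,"wx":0,"wy":0,"wz":0,"jaw":0}

```text
clock: 15.75
ee_pos: [0.5005, -0.1803, 0.1963]
orientation: [0.795, 1.57, 0.872]
wrist_force: [0.3, 0.1, -2.6]
gripper_width: 0.553
```

Run:
```python
from plant import ctrl
s=ctrl.state(); print(s["wrist_force"],s["moment"],s["ee_pos"])
```

```text
[ 0.28300158  0.05438114 -2.60231668] [0.03506783 0.01842455 0.00783361] [ 0.50050764 -0.18031544  0.19634751]
```

Call:
jog_arm:
  plan:
    - {"tx":0.09,"ty":-1.2,"tz":0,"wx":0,"wy":0,"wz":0,"jaw":0}
    - {"tx":0.09,"ty":-1.3,"tz":0,"wx":0,"wy":0,"wz":0,"jaw":0}
    - {"tx":0.09,"ty":-1.3,"tz":0,"wx":0,"wy":0,"wz":0,"jaw":0}
    - {"tx":0.09,"ty":-1.3,"tz":0,"wx":0,"wy":0,"wz":0,"jaw":0}
    - {"tx":0.09,"ty":-1.4,"tz":0,"wx":0,"wy":0,"wz":0,"jaw":0}

```text
clock: 16.38
ee_pos: [0.5049, -0.2463, 0.1963]
orientation: [2.678, 1.571, 2.754]
wrist_force: [-0.8, 0.3, -3.9]
gripper_width: 0.552
```

Call:
jog_arm:
  plan:
    - {"tx":0.05,"ty":-0.6,"tz":0,"wx":0,"wy":0,"wz":0,"jaw":0}
    - {"tx":0.05,"ty":-0.6,"tz":0.5,"wx":0,"wy":0,"wz":0,"jaw":0}
    - {"tx":0.05,"ty":-0.6,"tz":2,"wx":0,"wy":0,"wz":0,"jaw":0}
    - {"tx":0,"ty":0,"tz":4,"wx":0,"wy":0,"wz":0,"jaw":0}
    - {"tx":0,"ty":0,"tz":5,"wx":0,"wy":0,"wz":0,"jaw":0}

```text
clock: 17.0
ee_pos: [0.5059, -0.2628, 0.3122]
orientation: [2.674, 1.569, 2.751]
wrist_force: [0.7, -0.1, -4.1]
gripper_width: 0.551
```

Run:
```python
from plant import ctrl
import cv2, numpy as np
s=ctrl.state(); print(s["wrist_force"],s["moment"],s["ee_pos"])
im=ctrl.camera("side"); cv2.imwrite("pics/s10.png",im[:,:,::-1])
```

```text
[ 0.66247486 -0.09060063 -4.13158106] [-0.02273525 -0.10045547  0.01185481] [ 0.50589656 -0.26279116  0.31216609]
```

View pics/s10.png

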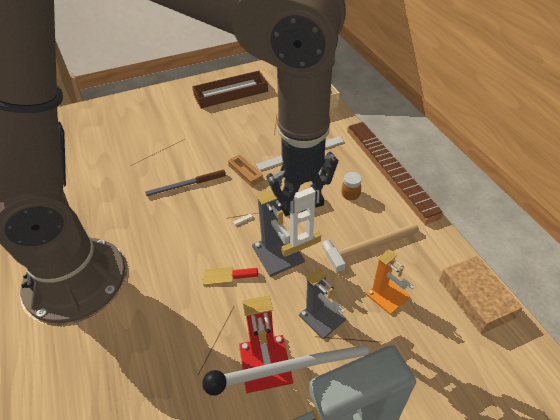

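Call:
jog_arm:
  plan:
    - {"tx":0,"ty":0,"tz":4,"wx":0,"wy":0,"wz":0,"jaw":0}
    - {"tx":0,"ty":2,"tz":4,"wx":0,"wy":0,"wz":0,"jaw":0}
    - {"tx":0,"ty":5,"tz":0.5,"wx":0,"wy":0,"wz":0,"jaw":0}
    - {"tx":0,"ty":5,"tz":0,"wx":0,"wy":0,"wz":0,"jaw":0}
    - {"tx":0,"ty":5,"tz":0,"wx":0,"wy":0,"wz":0,"jaw":0}

```text
clock: 17.68
ee_pos: [0.5061, -0.0917, 0.3967]
orientation: [0.384, 1.57, 0.46]
wrist_force: [1.9, 0.3, -3.1]
gripper_width: 0.552
```

Run:
```python
from plant import ctrl
from h import *
np.set_printoptions(precision=4,suppress=True)
S=ctrl.camera_info("side")
P=np.array([plane(S,u,v,.024) for u,v in crop(0,220,145,10,10,[(80,157),(197,100),(430,300),(312,360)])]); print(P.mean(0),P)
d=P[2]-P[1];print(np.linalg.norm(d),np.arctan2(d[1],d[0])); d=P[3]-P[0];print(np.linalg.norm(d),np.arctan2(d[1],d[0])); print(ctrl.state()["ee_pos"])
P=np.array([plane(S,u,v,.190) for u,v in crop(0,220,180,6,6,[(310,218),(428,178),(438,190),(322,232)])]); print("caul top",P.mean(0),P)
```

```text
[0.5236 0.1899 0.024 ] [[0.4858 0.2415 0.024 ]
 [0.5274 0.252  0.024 ]
 [0.5611 0.138  0.024 ]
 [0.5202 0.1281 0.024 ]]
0.11887917756408814 -1.2837943130004215
0.11842024785845141 -1.2765442323628042
[ 0.5061 -0.0917  0.3967]
caul top [ 0.4999 -0.1692  0.19  ] [[ 0.475  -0.1657  0.19  ]
 [ 0.5235 -0.1649  0.19  ]
 [ 0.5246 -0.1721  0.19  ]
 [ 0.4765 -0.174   0.19  ]]
```

Call:
jog_arm:
  plan:
    - {"tx":0,"ty":5,"tz":0,"wx":0,"wy":0,"wz":0,"jaw":0}
    - {"tx":0,"ty":5,"tz":-2,"wx":0,"wy":0,"wz":0,"jaw":0}
    - {"tx":0,"ty":4,"tz":-4,"wx":0,"wy":0,"wz":0,"jaw":0}
    - {"tx":0,"ty":2,"tz":-4,"wx":0,"wy":0,"wz":0,"jaw":0}
    - {"tx":0,"ty":0,"tz":0,"wx":0,"wy":0,"wz":0,"jaw":0}

```text
clock: 18.3
ee_pos: [0.5042, 0.0685, 0.2939]
orientation: [-3.016, 1.565, -2.937]
wrist_force: [-0.7, -0.5, -2.5]
gripper_width: 0.554
```

Run:
```python
from plant import ctrl
import cv2,pickle
s=ctrl.state(); i=ctrl.camera_info("wrist"); print(s["clock"],s["ee_pos"],s["orientation"],s["wrist_force"])
im=ctrl.camera("wrist"); cv2.imwrite("pics/w11.png",im[:,:,::-1]); pickle.dump(i,open("w11.pkl","wb"))
im=ctrl.camera("top"); cv2.imwrite("pics/t11.png",im[:,:,::-1])
```

```text
18.3 [0.50424603 0.0685071  0.29385379] [-3.01628936  1.56516721 -2.93664498] [-0.74164139 -0.47783925 -2.52482658]
```

View pics/w11.png

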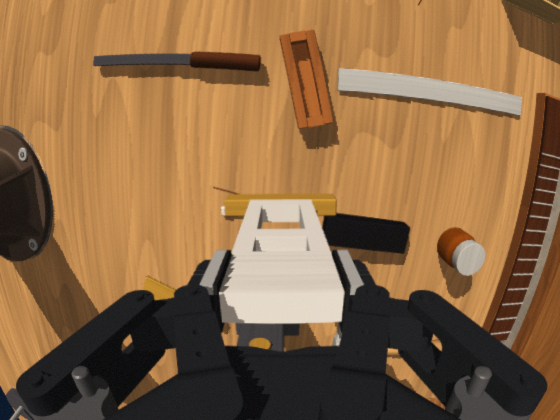

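View pics/t11.png

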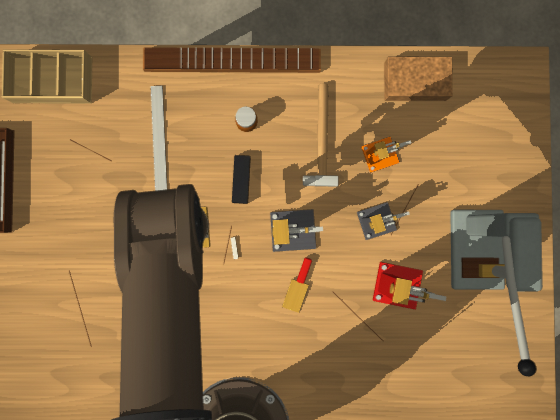

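Run:
```python
import cv2
im=cv2.imread("pics/w11.png"); cv2.imwrite("pics/c11.png",cv2.resize(im[20:140,260:350],None,fx=5,fy=5,interpolation=cv2.INTER_CUBIC))
```

```text
(no output)
```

View pics/c11.png

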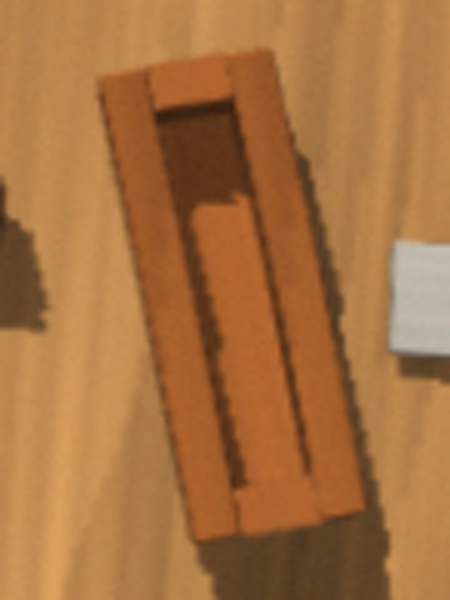

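Run:
```python
import pickle
from h import *
np.set_printoptions(precision=4,suppress=True)
i=pickle.load(open("w11.pkl","rb"))
for pts in ([(100,78),(272,50),(364,512),(195,540)],[(155,108),(237,100),(315,470),(235,490)]):
    P=np.array([fplane(i,u,v,.024) for u,v in crop(0,260,20,5,5,pts)]); print(P.mean(0),P)
    for a in range(4):
        d=P[(a+1)%4]-P[a]; print(np.linalg.norm(d),np.arctan2(d[1],d[0]))
```

```text
[0.5239 0.1925 0.024 ] [[0.4871 0.2442 0.024 ]
 [0.5285 0.2557 0.024 ]
 [0.5606 0.1406 0.024 ]
 [0.5196 0.1295 0.024 ]]
0.043013664769140356 0.2700645478370156
0.1195223924783228 -1.2985703316863748
0.04252603903717439 -2.879355530915213
0.11919158981395295 1.8471303985559158
[0.5245 0.1928 0.024 ] [[0.5011 0.2374 0.024 ]
 [0.5209 0.2415 0.024 ]
 [0.5475 0.1497 0.024 ]
 [0.5283 0.1428 0.024 ]]
0.02023415825513313 0.20113271956971346
0.09553141972910294 -1.2882252893344484
0.020426475241573136 -2.7967530566305157
0.09844878542052167 1.851134824388536
```

Call:
jog_arm:
  plan:
    - {"tx":0.2,"ty":1.2,"tz":0,"wx":0,"wy":0,"wz":-0.136,"jaw":0}
    - {"tx":0.2,"ty":1.2,"tz":0,"wx":0,"wy":0,"wz":-0.136,"jaw":0}
    - {"tx":0.2,"ty":1.2,"tz":0,"wx":0,"wy":0,"wz":-0.136,"jaw":0}
    - {"tx":0.2,"ty":1.2,"tz":0,"wx":0,"wy":0,"wz":-0.136,"jaw":0}
    - {"tx":0.2,"ty":1.2,"tz":0,"wx":0,"wy":0,"wz":-0.136,"jaw":0}

```text
clock: 19.02
ee_pos: [0.5177, 0.1257, 0.2985]
orientation: [0.932, 1.567, 0.321]
wrist_force: [0.1, -0.1, -4.1]
gripper_width: 0.551
```

Call:
jog_arm:
  plan:
    - {"tx":0.2,"ty":1.2,"tz":-1,"wx":0,"wy":0,"wz":-0.136,"jaw":0}
    - {"tx":0.2,"ty":1.2,"tz":-2,"wx":0,"wy":0,"wz":-0.136,"jaw":0}
    - {"tx":0.2,"ty":1.2,"tz":-2,"wx":0,"wy":0,"wz":-0.136,"jaw":0}
    - {"tx":0.2,"ty":1.2,"tz":-2,"wx":0,"wy":0,"wz":-0.136,"jaw":0}
    - {"tx":0.1,"ty":1.0,"tz":-2,"wx":0,"wy":0,"wz":-0.136,"jaw":0}

```text
clock: 19.65
ee_pos: [0.5272, 0.1844, 0.2079]
orientation: [1.704, 1.567, 0.414]
wrist_force: [0.4, 0.5, -3.2]
gripper_width: 0.549
```

```bash
cat > st.py <<'E'
from plant import ctrl
import numpy as np
from scipy.spatial.transform import Rotation as Ro
def st():
    np.set_printoptions(precision=4,suppress=True)
    s=ctrl.state(); R=Ro.from_euler("xyz",s["orientation"]).as_matrix()
    print(s["clock"],s["ee_pos"],"az",np.arctan2(R[1,2],R[0,2]),"toolx",R[:,0],"zz",R[2,2],"F",s["wrist_force"],"M",s["moment"])
E
python3 - <<'E'
from st import *; st()
E
```

```text
19.65 [0.5272 0.1844 0.2079] az -1.2897071167677931 toolx [ 0.0033  0.0015 -1.    ] zz -0.0004805683387033577 F [ 0.3892  0.4851 -3.2411] M [-0.0002 -0.0493  0.007 ]
```

Call:
jog_arm:
  plan:
    - {"tx":0,"ty":0,"tz":-1,"wx":0,"wy":0,"wz":0,"jaw":0}
    - {"tx":0,"ty":0,"tz":0,"wx":0,"wy":0,"wz":0,"jaw":0}
    - {"tx":0,"ty":0,"tz":0,"wx":0,"wy":0,"wz":0,"jaw":0}
    - {"tx":0,"ty":0,"tz":0,"wx":0,"wy":0,"wz":0,"jaw":0}
    - {"tx":0,"ty":0,"tz":0,"wx":0,"wy":0,"wz":0,"jaw":0}

```text
clock: 20.27
ee_pos: [0.5256, 0.1846, 0.1968]
orientation: [1.935, 1.57, 0.651]
wrist_force: [-0.6, -0.2, -3.5]
gripper_width: 0.555
```

Run:
```python
from st import *; st()
```

```text
20.275 [0.5256 0.1846 0.1968] az -1.2838898439325277 toolx [ 0.0007  0.0005 -1.    ] zz -0.00030516165136312834 F [-0.5925 -0.1962 -3.475 ] M [-0.0021  0.0461 -0.0249]
```

Settled. I'll correct to the target (0.5229, 0.1906) and look.

Call:
jog_arm:
  plan:
    - {"tx":-0.27,"ty":0.6,"tz":0,"wx":0,"wy":0,"wz":-0.004,"jaw":0}
    - {"tx":0,"ty":0,"tz":0,"wx":0,"wy":0,"wz":0,"jaw":0}
    - {"tx":0,"ty":0,"tz":0,"wx":0,"wy":0,"wz":0,"jaw":0}
    - {"tx":0,"ty":0,"tz":0,"wx":0,"wy":0,"wz":0,"jaw":0}
    - {"tx":0,"ty":0,"tz":0,"wx":0,"wy":0,"wz":0,"jaw":0}

```text
clock: 20.9
ee_pos: [0.5227, 0.1906, 0.1963]
orientation: [-0.062, 1.571, -1.35]
wrist_force: [-0.4, 0.1, -3.6]
gripper_width: 0.552
```

Run:
```python
from st import *; st()
import cv2,pickle
pickle.dump(ctrl.camera_info("wrist"),open("w12.pkl","wb"))
a=ctrl.camera("wrist"); b=ctrl.camera("side")
cv2.imwrite("pics/w12.png",a[:,:,::-1]); cv2.imwrite("pics/s12.png",b[:,:,::-1])
cv2.imwrite("pics/c12s.png",cv2.resize(b[110:210,190:310],None,fx=6,fy=6,interpolation=cv2.INTER_CUBIC)[:,:,::-1])
```

```text
20.9 [0.5227 0.1906 0.1963] az -1.2882050930539317 toolx [ 0.     -0.0001 -1.    ] zz 0.00011274884406664576 F [-0.3687  0.0856 -3.6126] M [-0.0396  0.0259  0.0159]
```

View pics/w12.png

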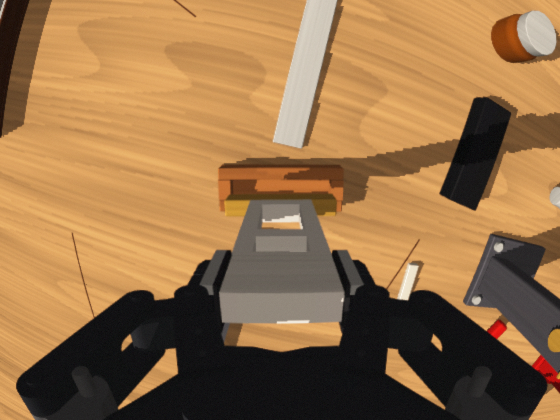

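View pics/c12s.png

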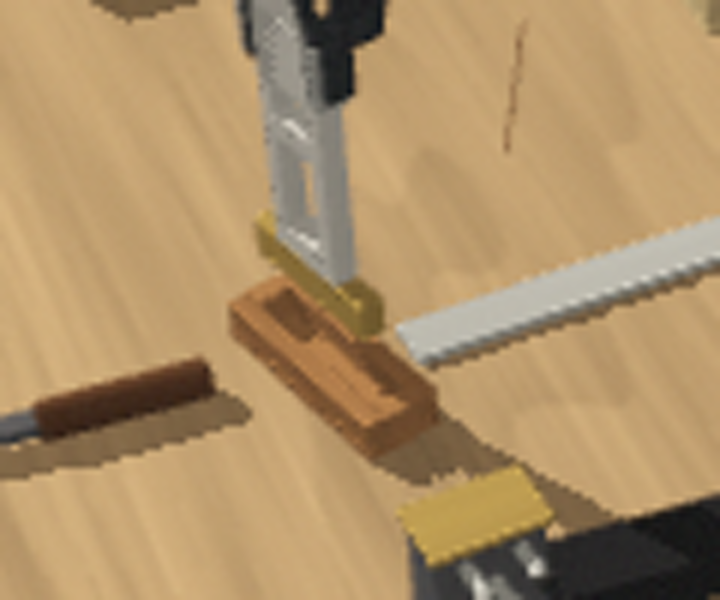

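Run:
```python
import cv2
im=cv2.imread("pics/w12.png"); cv2.imwrite("pics/c12.png",cv2.resize(im[155:225,210:350],None,fx=5.5,fy=5.5,interpolation=cv2.INTER_CUBIC))
```

```text
(no output)
```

View pics/c12.png

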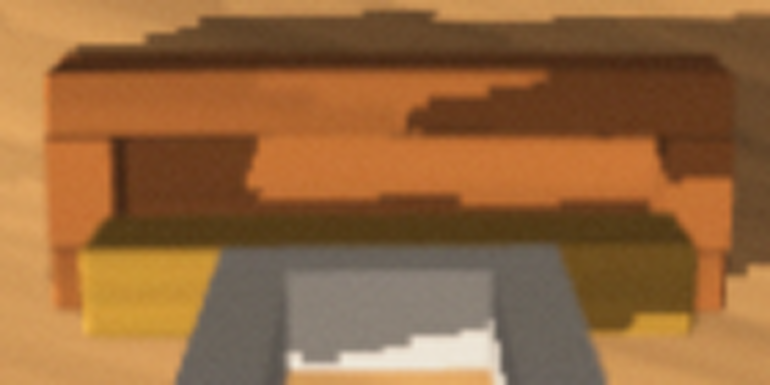

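Run:
```python
import pickle
from h import *
np.set_printoptions(precision=4,suppress=True)
i=pickle.load(open("w12.pkl","rb"))
a=.2828; ex=np.array([np.cos(a),np.sin(a)]); ey=np.array([-np.sin(a),np.cos(a)]); o=np.array([.5227,.1906])
f=lambda n,x,y,z:(lambda p:print(n,"x %.1f y %.1f"%((p[:2]-o)@ex*1e3,(p[:2]-o)@ey*1e3)))(fplane(i,*crop(0,210,155,5.5,5.5,[(x,y)])[0],z))
f("rest far L",48,71,.024);f("rest far R",735,71,.024)
f("slot far L",115,136,.024);f("slot far R",662,136,.024)
f("slot near",60,248,.024);f("slot near R",725,250,.024);f("rest near",58,308,.024);f("rest near R",725,312,.024)
h=.1963-.1357
f("foot topfar L",85,247,h+.022);f("foot topfar R",692,247,h+.022);f("foot topnear L",85,335,h+.022);f("foot topnear R",692,335,h+.022)
f("foot botfar L",100,214,h);f("foot botfar R",680,214,h)
```

```text
rest far L x 24.3 y 61.3
rest far R x 24.2 y -58.5
slot far L x 12.6 y 49.8
slot far R x 12.5 y -45.9
slot near x -7.6 y 60.6
slot near R x -8.0 y -58.1
rest near x -18.7 y 61.5
rest near R x -19.6 y -58.6
foot topfar L x 7.3 y 45.5
foot topfar R x 7.2 y -41.9
foot topnear L x -5.9 y 46.1
foot topnear R x -6.0 y -42.5
foot botfar L x 7.1 y 46.8
foot botfar R x 7.0 y -43.6
```

Call:
jog_arm:
  plan:
    - {"tx":0.13,"ty":0.04,"tz":-1.1,"wx":0,"wy":0,"wz":0,"jaw":0}
    - {"tx":0,"ty":0,"tz":-1.1,"wx":0,"wy":0,"wz":0,"jaw":0}
    - {"tx":0,"ty":0,"tz":-0.9,"wx":0,"wy":0,"wz":0,"jaw":0}
    - {"tx":0,"ty":0,"tz":0,"wx":0,"wy":0,"wz":0,"jaw":0}
    - {"tx":0,"ty":0,"tz":0,"wx":0,"wy":0,"wz":0,"jaw":0}

```text
clock: 21.62
ee_pos: [0.5241, 0.191, 0.1654]
orientation: [0.752, 1.571, -0.536]
wrist_force: [-0.3, -0.9, -3.4]
gripper_width: 0.552
```

Run:
```python
from st import *; st()
import cv2,pickle
pickle.dump(ctrl.camera_info("wrist"),open("w13.pkl","wb"))
a=ctrl.camera("wrist"); b=ctrl.camera("side")
cv2.imwrite("pics/w13.png",a[:,:,::-1])
cv2.imwrite("pics/c13.png",cv2.resize(a[155:225,210:350],None,fx=5.5,fy=5.5,interpolation=cv2.INTER_CUBIC)[:,:,::-1])
cv2.imwrite("pics/c13s.png",cv2.resize(b[130:200,210:290],None,fx=8,fy=8,interpolation=cv2.INTER_CUBIC)[:,:,::-1])
```

```text
21.625 [0.5241 0.191  0.1654] az -1.2882639218553813 toolx [ 0.0002 -0.0001 -1.    ] zz 0.00015173860426653807 F [-0.2808 -0.891  -3.3803] M [ 0.016   0.0058 -0.0085]
```

View pics/c13.png

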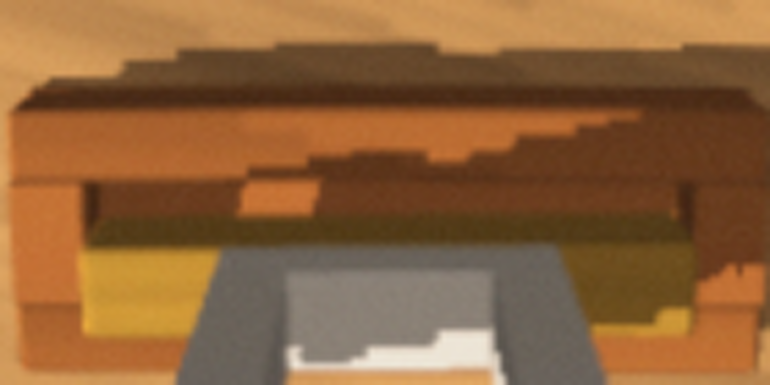

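View pics/c13s.png

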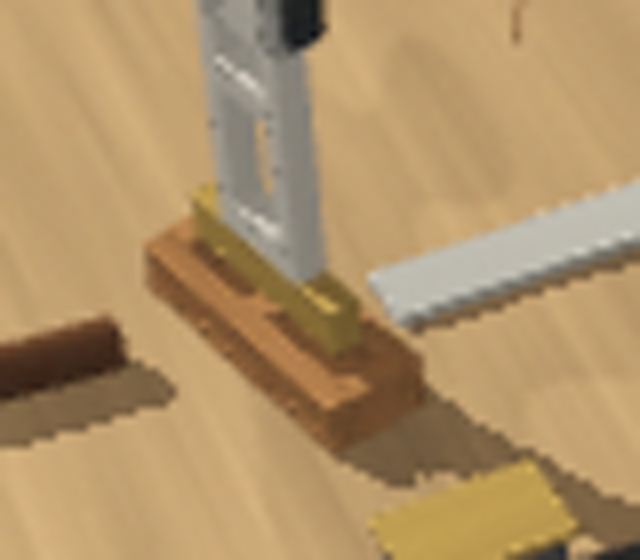

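Run:
```python
import pickle
from h import *
i=pickle.load(open("w13.pkl","rb"))
a=.2828; ex=np.array([np.cos(a),np.sin(a)]); ey=np.array([-np.sin(a),np.cos(a)]); o=np.array([.5241,.1910])
f=lambda n,x,y,z:(lambda p:print(n,"x %.1f y %.1f"%((p[:2]-o)@ex*1e3,(p[:2]-o)@ey*1e3)))(fplane(i,*crop(0,210,155,5.5,5.5,[(x,y)])[0],z))
f("rest far L",12,107,.024);f("rest far R",768,107,.024)
f("slot far L",84,181,.024);f("slot far R",692,181,.024)
f("slot near",20,305,.024);f("slot near R",755,307,.024);f("rest near",22,370,.024);f("rest near R",757,372,.024)
h=.1654-.1357
f("foot topfar L",85,247,h+.022);f("foot topfar R",692,247,h+.022);f("foot topnear L",85,335,h+.022);f("foot topnear R",692,335,h+.022)
f("foot botfar L",96,214,h);f("foot botfar R",686,214,h)
```

```text
rest far L x 23.3 y 61.3
rest far R x 23.2 y -58.0
slot far L x 11.2 y 50.2
slot far R x 11.1 y -46.2
slot near x -9.2 y 61.7
slot near R x -9.7 y -57.5
rest near x -20.3 y 62.1
rest near R x -20.8 y -58.5
foot topfar L x 7.4 y 45.5
foot topfar R x 7.3 y -41.8
foot topnear L x -5.9 y 46.1
foot topnear R x -5.9 y -42.4
foot botfar L x 7.1 y 47.5
foot botfar R x 7.1 y -44.5
```

Call:
jog_arm:
  plan:
    - {"tx":0.04,"ty":0.01,"tz":-0.3,"wx":0,"wy":0,"wz":0,"jaw":0}
    - {"tx":0,"ty":0,"tz":-0.3,"wx":0,"wy":0,"wz":0,"jaw":0}
    - {"tx":0,"ty":0,"tz":-0.2,"wx":0,"wy":0,"wz":0,"jaw":0}
    - {"tx":0,"ty":0,"tz":-0.1,"wx":0,"wy":0,"wz":0,"jaw":0}
    - {"tx":0,"ty":0,"tz":0,"wx":0,"wy":0,"wz":0,"jaw":0}

```text
clock: 22.35
ee_pos: [0.5243, 0.1912, 0.1563]
orientation: [-0.966, 1.571, -2.254]
wrist_force: [-0.6, -0.1, -2.6]
gripper_width: 0.552
```

Run:
```python
from st import *; st()
```

```text
22.35 [0.5243 0.1912 0.1563] az -1.2880839836039695 toolx [-0.0001 -0.0001 -1.    ] zz 8.662289646926835e-05 F [-0.5774 -0.0603 -2.5562] M [ 0.0351 -0.0153 -0.0079]
```

Call:
jog_arm:
  plan:
    - {"tx":0,"ty":0,"tz":-0.2,"wx":0,"wy":0,"wz":0,"jaw":0}
    - {"tx":0,"ty":0,"tz":-0.2,"wx":0,"wy":0,"wz":0,"jaw":0}
    - {"tx":0,"ty":0,"tz":-0.2,"wx":0,"wy":0,"wz":0,"jaw":0}
    - {"tx":0,"ty":0,"tz":-0.2,"wx":0,"wy":0,"wz":0,"jaw":0}
    - {"tx":0,"ty":0,"tz":0,"wx":0,"wy":0,"wz":0,"jaw":0}

```text
clock: 22.98
ee_pos: [0.5242, 0.1911, 0.1481]
orientation: [-1.212, 1.57, -2.5]
wrist_force: [0.4, -0.1, -4.3]
gripper_width: 0.552
```

Run:
```python
from st import *; st()
import cv2
a=ctrl.camera("wrist"); b=ctrl.camera("side")
im=np.hstack([cv2.resize(a[155:225,210:350],None,fx=3,fy=3),cv2.resize(b[140:200,210:290],(280,210))])
cv2.imwrite("pics/w14.png",im[:,:,::-1])
```

```text
22.975 [0.5242 0.1911 0.1481] az -1.288165662093699 toolx [-0.0003 -0.0002 -1.    ] zz 0.00012823109643539388 F [ 0.395  -0.1131 -4.2793] M [-0.0639  0.0583  0.0318]
```

View pics/w14.png

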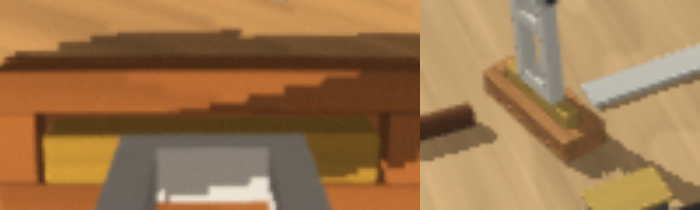

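Call:
jog_arm:
  plan:
    - {"tx":0,"ty":0,"tz":-0.15,"wx":0,"wy":0,"wz":0,"jaw":0}
    - {"tx":0,"ty":0,"tz":-0.15,"wx":0,"wy":0,"wz":0,"jaw":0}
    - {"tx":0,"ty":0,"tz":-0.1,"wx":0,"wy":0,"wz":0,"jaw":0}
    - {"tx":0,"ty":0,"tz":-0.1,"wx":0,"wy":0,"wz":0,"jaw":0}
    - {"tx":0,"ty":0,"tz":0,"wx":0,"wy":0,"wz":0,"jaw":0}

```text
clock: 23.7
ee_pos: [0.5243, 0.1912, 0.1432]
orientation: [-1.226, 1.571, -2.514]
wrist_force: [-0.1, -0.2, -3.0]
gripper_width: 0.554
```

Call:
jog_arm:
  plan:
    - {"tx":0,"ty":0,"tz":-0.05,"wx":0,"wy":0,"wz":0,"jaw":0}
    - {"tx":0,"ty":0,"tz":-0.05,"wx":0,"wy":0,"wz":0,"jaw":0}
    - {"tx":0,"ty":0,"tz":0,"wx":0,"wy":0,"wz":0,"jaw":0}
    - {"tx":0,"ty":0,"tz":0,"wx":0,"wy":0,"wz":0,"jaw":0}
    - {"tx":0,"ty":0,"tz":0,"wx":0,"wy":0,"wz":0,"jaw":0}

```text
clock: 24.32
ee_pos: [0.5244, 0.1912, 0.1423]
orientation: [1.352, 1.571, 0.064]
wrist_force: [-0.0, 0.5, -3.6]
gripper_width: 0.551
```

Call:
jog_arm:
  plan:
    - {"tx":0,"ty":0,"tz":-0.05,"wx":0,"wy":0,"wz":0,"jaw":0}
    - {"tx":0,"ty":0,"tz":-0.05,"wx":0,"wy":0,"wz":0,"jaw":0}
    - {"tx":0,"ty":0,"tz":0,"wx":0,"wy":0,"wz":0,"jaw":0}
    - {"tx":0,"ty":0,"tz":0,"wx":0,"wy":0,"wz":0,"jaw":0}
    - {"tx":0,"ty":0,"tz":0,"wx":0,"wy":0,"wz":0,"jaw":0}

```text
clock: 24.95
ee_pos: [0.5247, 0.1914, 0.1419]
orientation: [1.973, 1.57, 0.685]
wrist_force: [-1.8, -0.3, 5.6]
gripper_width: 0.553
```

Call:
jog_arm:
  plan:
    - {"tx":0,"ty":0,"tz":-0.05,"wx":0,"wy":0,"wz":0,"jaw":0}
    - {"tx":0,"ty":0,"tz":0,"wx":0,"wy":0,"wz":0,"jaw":0}
    - {"tx":0,"ty":0,"tz":0,"wx":0,"wy":0,"wz":0,"jaw":0}
    - {"tx":0,"ty":0,"tz":0,"wx":0,"wy":0,"wz":0,"jaw":0}
    - {"tx":0,"ty":0,"tz":0,"wx":0,"wy":0,"wz":0,"jaw":0}

```text
clock: 25.58
ee_pos: [0.5249, 0.1914, 0.1419]
orientation: [2.001, 1.569, 0.713]
wrist_force: [-2.4, 0.6, 10.8]
gripper_width: 0.553
```

Call:
jog_arm:
  plan:
    - {"tx":0,"ty":0,"tz":0.08,"wx":0,"wy":0,"wz":0,"jaw":0}
    - {"tx":0,"ty":0,"tz":0,"wx":0,"wy":0,"wz":0,"jaw":0}
    - {"tx":0,"ty":0,"tz":0,"wx":0,"wy":0,"wz":0,"jaw":0}
    - {"tx":0,"ty":0,"tz":0,"wx":0,"wy":0,"wz":0,"jaw":0.6}
    - {"tx":0,"ty":0,"tz":0,"wx":0,"wy":0,"wz":0,"jaw":0.7}

```text
clock: 26.2
ee_pos: [0.5243, 0.1911, 0.1414]
orientation: [-0.677, 1.57, -1.965]
wrist_force: [0.4, 0.0, -0.8]
gripper_width: 0.704
```

Call:
jog_arm:
  plan:
    - {"tx":0,"ty":0,"tz":0,"wx":0,"wy":0,"wz":0,"jaw":0.8}
    - {"tx":0,"ty":0,"tz":0,"wx":0,"wy":0,"wz":0,"jaw":0.9}
    - {"tx":0,"ty":0,"tz":0,"wx":0,"wy":0,"wz":0,"jaw":1}
    - {"tx":0,"ty":0,"tz":0,"wx":0,"wy":0,"wz":0,"jaw":1}
    - {"tx":0,"ty":0,"tz":0,"wx":0,"wy":0,"wz":0,"jaw":1}

```text
clock: 26.82
ee_pos: [0.5244, 0.1912, 0.1416]
orientation: [-0.145, 1.571, -1.433]
wrist_force: [-0.2, -0.3, -0.1]
gripper_width: 1.001
```

Run:
```python
from st import *; st()
import cv2
a=ctrl.camera("wrist"); b=ctrl.camera("side")
im=np.hstack([cv2.resize(a[140:400,140:420],(400,371)),cv2.resize(b[80:200,190:310],(371,371))])
cv2.imwrite("pics/w15.png",im[:,:,::-1])
```

```text
26.825 [0.5244 0.1912 0.1416] az -1.2880871094012125 toolx [ 0.     -0.0001 -1.    ] zz 5.00070562584054e-05 F [-0.1991 -0.3341 -0.059 ] M [-0.0507 -0.013  -0.0186]
```

View pics/w15.png

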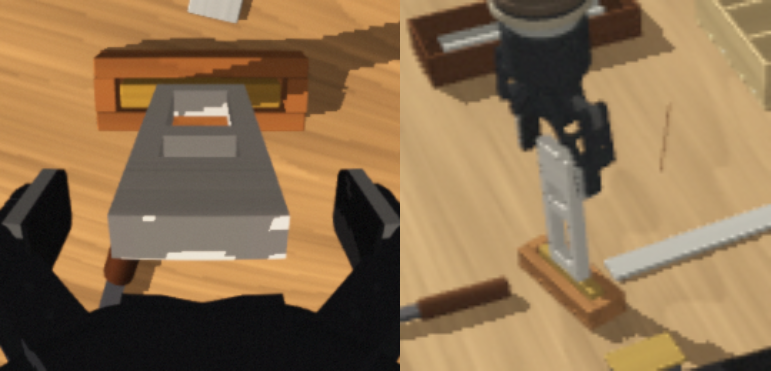

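Released, and the foot is down in the slot. I'll go straight up, then check.

Call:
jog_arm:
  plan:
    - {"tx":0,"ty":0,"tz":1,"wx":0,"wy":0,"wz":0,"jaw":1}
    - {"tx":0,"ty":0,"tz":2,"wx":0,"wy":0,"wz":0,"jaw":1}
    - {"tx":0,"ty":0,"tz":4,"wx":0,"wy":0,"wz":0,"jaw":1}
    - {"tx":0,"ty":0,"tz":4,"wx":0,"wy":0,"wz":0,"jaw":1}
    - {"tx":0,"ty":0,"tz":4,"wx":0,"wy":0,"wz":0,"jaw":1}

```text
clock: 27.55
ee_pos: [0.5243, 0.1909, 0.2937]
orientation: [1.625, 1.57, 0.337]
wrist_force: [0.8, 0.8, 0.0]
gripper_width: 0.995
```

Call:
jog_arm:
  plan:
    - {"tx":0,"ty":5,"tz":0,"wx":0,"wy":0,"wz":0,"jaw":1}
    - {"tx":-2,"ty":5,"tz":0,"wx":0,"wy":0,"wz":0,"jaw":1}
    - {"tx":-2,"ty":5,"tz":0,"wx":0,"wy":0,"wz":0,"jaw":1}
    - {"tx":-2,"ty":5,"tz":0,"wx":0,"wy":0,"wz":0,"jaw":1}
    - {"tx":0,"ty":0,"tz":0,"wx":0,"wy":0,"wz":0,"jaw":1}

```text
clock: 28.18
ee_pos: [0.4612, 0.3965, 0.2914]
orientation: [-2.487, 1.569, 2.516]
wrist_force: [0.1, 0.3, 0.5]
gripper_width: 1.003
```

Run:
```python
from st import *; st()
import cv2
a=ctrl.camera("top"); b=ctrl.camera("side"); cv2.imwrite("pics/t16.png",a[:,:,::-1])
im=np.hstack([cv2.resize(a[190:245,130:200],(450,354)),cv2.resize(b[110:195,200:284],(350,354))])
cv2.imwrite("pics/w16.png",im[:,:,::-1])
cv2.imwrite("pics/s16.png",b[:,:,::-1])
```

```text
28.175 [0.4612 0.3965 0.2914] az -1.2797296561327112 toolx [-0.0013  0.0009 -1.    ] zz -0.0012646298890960361 F [0.1347 0.2866 0.4762] M [-0.0477 -0.0228 -0.0642]
```

View pics/w16.png

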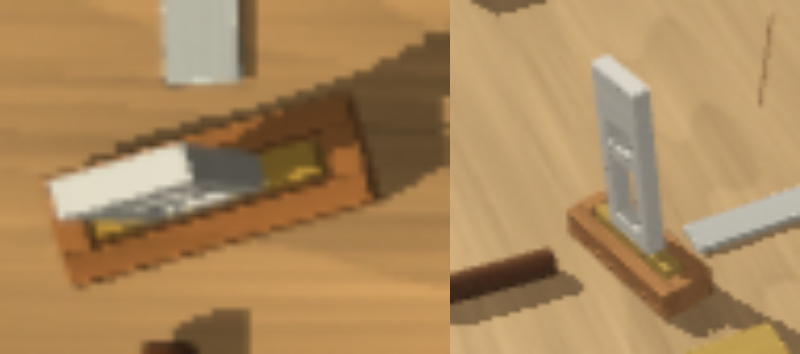

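View pics/t16.png

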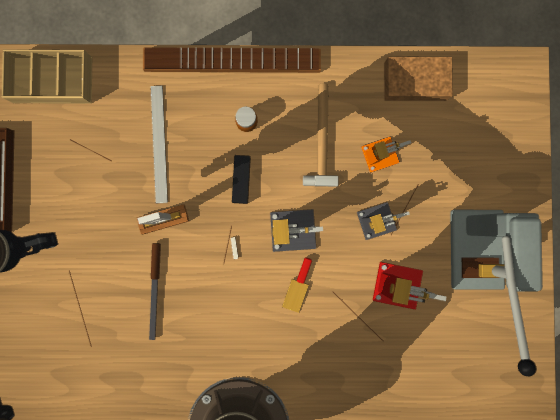

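View pics/s16.png

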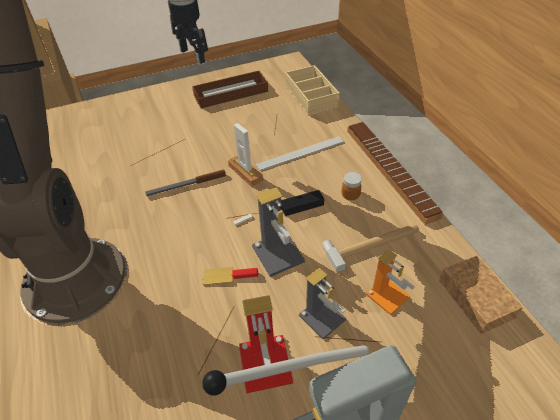

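Run:
```python
from plant import ctrl
from h import *
T=ctrl.camera_info("top")
P=np.array([plane(T,u,v,.171) for u,v in crop(0,130,190,450/70,354/55,[(48,182),(182,143),(195,178),(62,218)])]); print(P.mean(0))
a=cv2.absdiff(cv2.imread("pics/t16.png"),cv2.imread("pics/top0.png")); print(ctrl.state()["clock"])
print(ctrl.hand_in())
```

```text
[0.52309103 0.19106982 0.171     ]
28.275
the job is handed in; nothing more can be done
None
```

I took the caul off the hook, stood it in the maple rest and let go. The job was handed in at 28.3 s with no verdict reported.

- **On the hook:** I pushed the caul straight back about 23 mm until the wrist force and moment rose on the stops. The total sideways force peaked at about 6.6 N in the readings. I kept it pressed while raising it 35 mm past the nose, then brought it away forwards.
- **In the rest:** It touched the slot floor within 0.2 mm of the expected height. The last reading while setting it down was about 11 N upward at the wrist, roughly 14 N on the rest allowing for the caul's weight. I eased it off 0.8 mm before opening the jaws.
- **Last checks:** The side and top pictures show the caul upright with its foot inside the slot. The top view puts its grip block at (0.523, 0.191), within about 1.5 mm of where it was set down. The arm was well clear with no contact force. By eye, the other tools look unmoved. I did not measure the keeper after the caul left, but nothing was touching it any more.
- **Disagreements:** My first wrist-camera picture put the rest about 5 mm farther along y than the top and side views did. It was taken while the arm was still settling. I dropped it and aligned on closer pictures of the foot against the slot, which agreed within about 1 mm.

My first two move calls were refused as invalid because I left out some keys. Nothing moved.

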